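Sort carving blanks by length into the sloping racks

TASK

Sort the four loose carving blanks by length: the two short ones into the short sloping rack and the two long ones into the long rack. Each blank gets a lane of its own, lying flat on the sloping floor, straight along the lane and with its lower end down against the rack's lip. Set them down gently at the slope of the floor, do not drop them in, and leave the mallet, the wax jar and the gouge where they stand.

Things in the scene. Friction and masses are not known exactly. Their poses are not given: they have to be found in the camera images.
- short_1: Short carving blank: square bar of pale wood, 90 x 36 x 36 mm, both ends sealed with red wax, lying loose on the bench. Origin at its centre; x along its length; y and z across it.
- short_2: Short carving blank: square bar of pale wood, 90 x 36 x 36 mm, both ends sealed with red wax, lying loose on the bench. Origin at its centre; x along its length; y and z across it.
- long_1: Long carving blank: square bar of pale wood, 130 x 36 x 36 mm, both ends sealed with red wax, lying loose on the bench. Origin at its centre; x along its length; y and z across it.
- long_2: Long carving blank: square bar of pale wood, 130 x 36 x 36 mm, both ends sealed with red wax, lying loose on the bench. Origin at its centre; x along its length; y and z across it.
- short_bed: Sloping bed of the short rack (for 90 mm blanks): plywood floor 98 mm long, 152 wide, rising at 32 degrees from its front, top open. Origin 22 mm above the bench: on the floor, mid-width, at the inner face of the low-end lip (10 thick, 20 high). x up the slope, y across, z off the floor. Two lanes 66 wide centred at y = +37, -37; battens 6 high between (8 wide) and at both edges (6 wide).
- long_bed: Sloping bed of the long rack (for 130 mm blanks): plywood floor 140 mm long, 152 wide, rising at 32 degrees from its front, top open. Origin 22 mm above the bench: on the floor, mid-width, at the inner face of the low-end lip (10 thick, 20 high). x up the slope, y across, z off the floor. Two lanes 66 wide centred at y = +37, -37; battens 6 high between (8 wide) and at both edges (6 wide).
- mallet: Bystander: round wooden carving mallet standing on its head, 230 mm tall, head up to 92 mm across, handle upward. Origin at the centre of its underside, z up.
- wax_jar: Bystander: amber glass jar with steel lid, 64 mm across, 75 mm tall. Origin at the centre of its underside.
- gouge: Bystander: carving gouge lying flat, dark wooden handle and steel blade, 217 mm long, 26 mm wide, 24 mm high. Origin under its ferrule, near mid-length; x towards the blade.
Things that resemble listed ones, but are neither listed nor needed, are in the scene too. What is shaped like the short_2 but pink is not meant. What is shaped like the long_1 but green is not meant.

How it is judged:
At the end, for the whole second after the job is handed in: Both short blanks lie in the short rack and both long blanks in the long rack, one to a lane (centre within 17 mm of the lane's middle), flat on the floor, within 0.15 rad of straight along the slope, the lower end no more than 10 mm from the lip; released and at rest (x of short_1 in the frame of short_bed between 0.041 and 0.055 m and z of short_1 in the frame of short_bed between 0.013 and 0.024 m and (y of short_1 in the frame of short_bed between 0.02 and 0.054 m or y of short_1 in the frame of short_bed between -0.054 and -0.02 m) and angle between the x axis of each of short_1, short_2 and the x axis of short_bed, either way round below 0.15 rad and linear speed of each of short_1, short_2, long_1, long_2 below 0.02 m/s and contact force between each of short_1, short_2, long_1, long_2 and the fingers below 0.05 N and x of short_2 in the frame of short_bed between 0.041 and 0.055 m and z of short_2 in the frame of short_bed between 0.013 and 0.024 m and (y of short_2 in the frame of short_bed between 0.02 and 0.054 m or y of short_2 in the frame of short_bed between -0.054 and -0.02 m) and x of long_1 in the frame of long_bed between 0.061 and 0.075 m and z of long_1 in the frame of long_bed between 0.013 and 0.024 m and (y of long_1 in the frame of long_bed between 0.02 and 0.054 m or y of long_1 in the frame of long_bed between -0.054 and -0.02 m) and angle between the x axis of each of long_1, long_2 and the x axis of long_bed, either way round below 0.15 rad and x of long_2 in the frame of long_bed between 0.061 and 0.075 m and z of long_2 in the frame of long_bed between 0.013 and 0.024 m and (y of long_2 in the frame of long_bed between 0.02 and 0.054 m or y of long_2 in the frame of long_bed between -0.054 and -0.02 m)); the robot touches nothing.
It fails at once if the mallet is moved more than 30 mm or tipped (distance of mallet from where it was at the start of the episode above 0.03 m or angle between mallet's own z axis and vertical above 0.35 rad).
It fails at once if the wax jar is moved more than 30 mm or tipped (distance of wax_jar from where it was at the start of the episode above 0.03 m or angle between wax_jar's own z axis and vertical above 0.35 rad).
It fails at once if the gouge is moved more than 30 mm or tipped (distance of gouge from where it was at the start of the episode above 0.03 m or angle between gouge's own z axis and vertical above 0.35 rad).
It fails at once if a blank is dropped or knocked instead of being set down: out of the fingers' grasp it moves faster than 0.6 m/s or turns faster than 6 rad/s ((contact force between short_1 and the fingers below 0.05 N and (linear speed of short_1 above 0.6 m/s or angular speed of short_1 above 6 rad/s)) or (contact force between short_2 and the fingers below 0.05 N and (linear speed of short_2 above 0.6 m/s or angular speed of short_2 above 6 rad/s)) or (contact force between long_1 and the fingers below 0.05 N and (linear speed of long_1 above 0.6 m/s or angular speed of long_1 above 6 rad/s)) or (contact force between long_2 and the fingers below 0.05 N and (linear speed of long_2 above 0.6 m/s or angular speed of long_2 above 6 rad/s))).
It also fails if it takes over 72 s, if anything falls off the work surface, if the arm or the gripper's body presses on something with over 40 N, if the wrist force passes 120 N, or if a joint passes its speed limit or range.

ROBOT

A 7-joint arm with a two-finger parallel gripper is mounted at the origin on the work surface. World frame = base frame: x ahead of the robot, y to its left, z up, the work surface at z = 0. Lengths are in m, angles in rad, forces in N, time in s.
With the tool pointing down it reaches from about 0.425 to 0.875 m from the base axis. Payload 4.7 kg.
Tool frame: the origin (TCP) lies at the centre of the arm's flange, where the gripper is bolted on; the fingertips stand 182 mm ahead of it and the grasp point (between the pads) lies ahead of it (ctrl.hold_point_z is the z of the grasp point in the tool frame, in m); z points along the fingers, y is the direction in which the jaws open and shut (so a half turn about z gives the same grasp; the last joint's range is limited). The gripper opens to 87 mm and grips with 3 to 60 N. Pads are 19 mm wide; open, the fingers measure 117 mm over their backs; the gripper's body (75 mm by 190 mm) begins 51 mm behind the grasp point.
Start: joints at [1.336, 0.321, -0.07, 1.45, 0.023, 1.371, -0.057], TCP at [0.16, -0.63, 0.405] pointing down, gripper open.
Joint ranges: [-2.86, 2.86], [-0.3, 2.09], [-1.38, 1.24], [0.06, 2.45], [-1.56, 4.7], [0.09, 2.05], [-2.69, 2.69]. Speed limits (rad/s): [2.57, 2.57, 3.14, 3.14, 3.14, 3.14, 3.14].

INTERFACE

Orientations are given as a rotation vector (axis times angle).
In Python, from bench import get_state, imaging, workorder, ctrl gives the robot as it stands.
- The arm moves only by the tool step_arm, never from a script. Its argument "increments" is a list of rows, each an object of numbers: "claw": the opening, from 0 (shut) to 1 (fully open); "tx", "ty", "tz": the shift along the tool's x, y, z in m; "spin": the turn about the tool's z in degrees. A call has 1 to 8 rows; each row is the pose to reach, as a shift and turn from the pose commanded when the call began, along the tool's axes at that moment; what a row does not reach only later rows make up. A row lasts 1/12 s, in which the tool goes at most 41.7 mm and 7.16 degrees, less where a joint would pass 70% of its speed; a pose out of reach is approached as far as the arm can. A call with a gripper value outside its range is refused whole. The fingers move at their own pace and stop on an object; "force" is the grip in N (left out, the last holds). Time passes only in rows, so rows that repeat a pose let the fingers close. It gives the time, the measured TCP pose, the force and the opening at its end, in the units of the state.
- get_state(): the state, without advancing time (a new reading comes with each control period).
- imaging.get_image(name): name is "scene" or "top" or "wrist"; returns the picture (400x640x3 uint8, blue, green, red); there is no depth.
- imaging.camera_params(name): a dict with "intrinsics" (3x3 intrinsics, pixels), "camera_from_world" (4x4, takes a point from world to camera coordinates). Camera axes: x right, y down, z forward; pixel columns grow to the right and rows downward; lengths in m; the calibration is good to about 2 mm. A picture is of the moment at which its call begins: read the wrist's pose just before it. camera_params takes no time and is no camera call; for the wrist camera it gives the pose at the moment of the call.
- workorder.close_job(): hands the job in, once; it reports no verdict.
The state is a dict: "time": time; "joint_positions": joint angles; "qd": joint speeds; "joint_torque": joint torques, N m; "position": TCP position; "tool_rot": TCP orientation; "ft_force": force on the tool from outside, world axes, zero at the start; "torque": the same for the moment, N m; "grip_width": opening from 0.0 (shut) to 1.0 (fully open).
Only numpy, scipy, OpenCV 4.12 (cv2) and the standard library are available. Lean on these libraries where they do the work, as an engineer would, in place of code of your own. Each camera call takes 0.05 s, during which the arm holds its last target. There are 200 camera calls.

## Working session

There is one attempt and no reset: what is moved stays moved. The work goes in short steps, Python scripts to look and compute and a tool call to move; the robot and the scene stay as the last step left them, time stands still between calls to the robot, and variables do not carry over. Pictures are saved under pics/ and viewed, on a budget of 10 in all, crops included, one or two more only if the job needs it, and the job is handed in when it is done.

Besides the shell and the picture viewer there is one more tool, called as a command line: name --argument value ..., lists and objects as JSON in quotes. step_arm: Moves the arm, as the interface text tells. Its arguments: {"type":"object","properties":{"increments":{"type":"array"},"force":{"type":"number"}},"required":["increments"]}

```bash
mkdir -p pics; ls
python3 - <<'E'
from bench import get_state, imaging, workorder, ctrl
import cv2
print(get_state(), ctrl.hold_point_z)
for n in ("top","scene"):
    cv2.imwrite(f"pics/{n}0.png",imaging.get_image(n))
    p=imaging.camera_params(n);print(n,p)
E
```

```text
pics
{'time': 0.0, 'joint_positions': array([ 1.33614178,  0.32185316, -0.07008698,  1.45172707,  0.02261252,
        1.37078464, -0.05689349]), 'qd': array([ 1.75594302e-04,  2.32662373e-04, -1.91746132e-05, -2.43817621e-04,
       -3.21787980e-04,  2.56802921e-03,  2.05002059e-04]), 'joint_torque': array([ 2.57635120e-04, -4.91281378e+01, -4.03906172e-01, -3.12524414e+01,
       -6.40070345e-02,  4.38169297e-02,  1.76321860e-04]), 'position': array([ 0.15994298, -0.6297933 ,  0.40361546]), 'tool_rot': array([-3.11537816e+00, -3.89560588e-01,  5.59908530e-04]), 'ft_force': array([-0.37712633, -0.84697981, -0.36449822]), 'torque': array([ 0.01291476,  0.02114127, -0.00274822]), 'grip_width': 0.9975274035059745} 0.1635
top {'intrinsics': array([[428.33301634,   0.        , 321.58830105],
       [  0.        , 428.33301634, 209.50979584],
       [  0.        ,   0.        ,   1.        ]]), 'camera_from_world': array([[ 2.34442843e-02, -9.99720039e-01,  3.19532583e-03,
         4.15304491e-02],
       [-9.90182816e-01, -2.36609435e-02, -1.37761207e-01,
         5.39867846e-01],
       [ 1.37798243e-01,  6.57561670e-05, -9.90460317e-01,
         1.11995542e+00],
       [ 0.00000000e+00,  0.00000000e+00,  0.00000000e+00,
         1.00000000e+00]])}
scene {'intrinsics': array([[510.2261754 ,   0.        , 316.41345321],
       [  0.        , 510.2261754 , 198.05164151],
       [  0.        ,   0.        ,   1.        ]]), 'camera_from_world': array([[ 0.83802529,  0.54558517, -0.00710214, -0.48310107],
       [ 0.32775681, -0.51375939, -0.79285986, -0.12506158],
       [-0.43622137,  0.66210884, -0.60936261,  1.57532579],
       [ 0.        ,  0.        ,  0.        ,  1.        ]])}
```

View images.

View pics/top0.png

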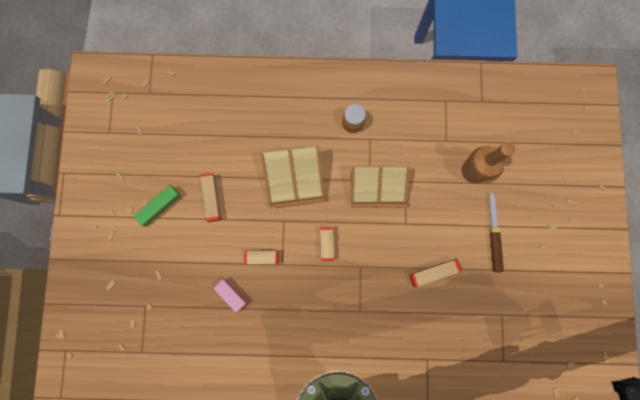

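View pics/scene0.png

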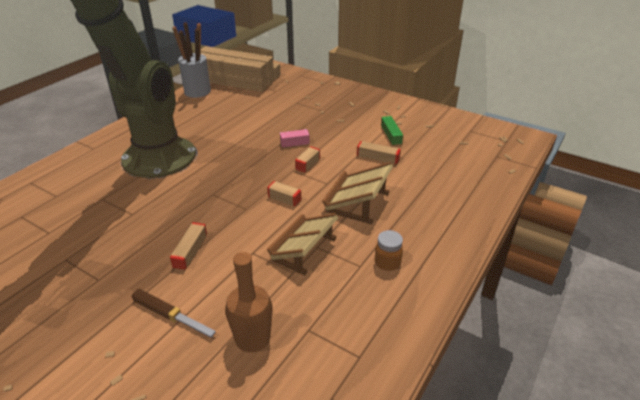

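Run:
```python
import cv2,numpy as np
t=cv2.imread("pics/top0.png");s=cv2.imread("pics/scene0.png")
a=cv2.resize(t[140:280,190:470],None,fx=2.8,fy=2.8,interpolation=cv2.INTER_CUBIC)
b=cv2.resize(s[140:275,230:410],None,fx=1.5,fy=1.5,interpolation=cv2.INTER_CUBIC)
c=np.zeros((a.shape[0]+b.shape[0],a.shape[1],3),np.uint8);c[:a.shape[0]]=a;c[a.shape[0]:,:b.shape[1]]=b
cv2.imwrite("pics/crop1.png",c);print(c.shape)
```

```text
(594, 784, 3)
```

View pics/crop1.png

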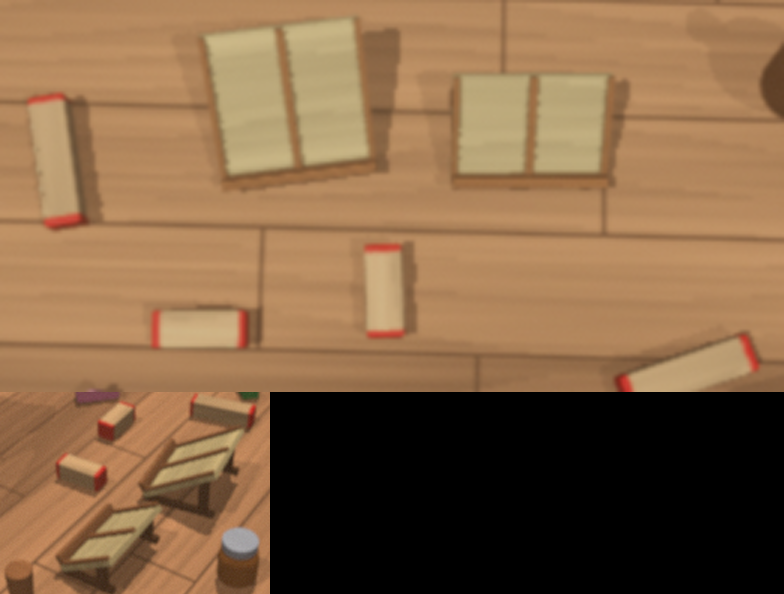

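```bash
cat > h.py <<'E'
import cv2,numpy as np
from bench import get_state, imaging
def ray(p,uv,z):
    K=p["intrinsics"];T=p["camera_from_world"];R=T[:3,:3];C=-R.T@T[:3,3]
    d=np.c_[np.atleast_2d(uv),np.ones(len(np.atleast_2d(uv)))]@np.linalg.inv(K).T@R
    return C+d*((z-C[2])/d[:,2])[:,None]
def reds(img):
    h=cv2.cvtColor(img,cv2.COLOR_BGR2HSV)
    return (((h[...,0]<6)|(h[...,0]>174))&(h[...,1]>165)&(h[...,2]>90)).astype(np.uint8)
E
python3 - <<'E'
from h import *
p=imaging.camera_params("top");t=cv2.imread("pics/top0.png");h=cv2.cvtColor(t,cv2.COLOR_BGR2HSV)
for n,u,v in (("long rack",278,177),("short rack",366,187),("blankS",327,243),("blankL",210,197),("wood",330,300)): print(n,h[v,u])
for z in (0,):
  for n,u,v in(("jar",354,123),("mallet",485,165)): print(n,ray(p,(u,v),z)[0])
m=reds(t); n,l,st,c=cv2.connectedComponentsWithStats(m)
for i in range(1,n):
  if st[i,4]>3: print("red",st[i],c[i].round(1),ray(p,c[i],.036)[0].round(4))
m=((h[...,0]>=17)&(h[...,0]<36)&(h[...,1]<125)&(h[...,2]>120)).astype(np.uint8)
n,l,st,c=cv2.connectedComponentsWithStats(m)
for i in range(1,n):
  if 100<st[i,4]<4000:
    cs=cv2.findContours((l==i).astype(np.uint8),0,2)[0][0]
    print(st[i],c[i].round(1),h[l==i].mean(0).round(0),cv2.boxPoints(cv2.minAreaRect(cs)).round(1).tolist(),cv2.approxPolyDP(cs,4,True)[:,0].tolist())
E
```

```text
long rack [ 21  89 187]
short rack [ 21  87 191]
blankS [ 18  95 205]
blankL [ 17  99 191]
wood [ 14 127 156]
jar [ 0.79684    -0.03285232  0.        ]
mallet [ 0.68231228 -0.40571632  0.        ]
red [201 174  11   2  11] [206.  174.5] [0.6278 0.3724 0.036 ]
red [206 217  13   4  35] [212.3 218.6] [0.5072 0.3481 0.036 ]
red [321 228  12   1  12] [326.5 228. ] [0.489  0.0399 0.036 ]
red [276 251   2  13  24] [276.5 257. ] [0.4084 0.1714 0.036 ]
red [245 252   1  12  12] [245.  257.5] [0.4051 0.2551 0.036 ]
red [322 258  12   2  14] [328.2 258.9] [0.4067 0.0336 0.036 ]
red [455 260   6  12  27] [457.4 265.4] [ 0.3975 -0.3104  0.036 ]
red [410 274   8  13  51] [413.3 279.8] [ 0.357  -0.1927  0.036 ]
[ 36  69  25  38 645] [47.2 86.3] [ 17.  99. 169.] [[34.0, 103.69999694824219], [39.20000076293945, 67.69999694824219], [61.20000076293945, 70.9000015258789], [56.0, 106.9000015258789]] [[40, 70], [36, 94], [41, 103], [55, 106], [60, 74]]
[ 262  146   60   57 2590] [292.5 173.5] [ 21.  91. 185.] [[261.79998779296875, 151.5], [315.8999938964844, 144.89999389648438], [322.1000061035156, 196.3
[... 949 characters left out ...]
435.8 272.8] [ 17.  99. 188.] [[415.20001220703125, 273.0], [452.20001220703125, 259.8999938964844], [456.6000061035156, 272.5], [419.6000061035156, 285.6000061035156]] [[452, 261], [416, 273], [420, 285], [455, 273]]
[   0  269   22  131 1156] [ 10.4 334.5] [ 17. 119. 127.] [[-0.6000000238418579, 399.0], [5.099999904632568, 268.3999938964844], [21.299999237060547, 269.1000061035156], [15.600000381469727, 399.70001220703125]] [[20, 269], [5, 270], [13, 275], [0, 399], [8, 399]]
[331 376  22   9 119] [340.1 379.5] [ 32.  68. 121.] [[330.3999938964844, 382.5], [331.20001220703125, 374.8999938964844], [352.29998779296875, 377.0], [351.5, 384.70001220703125]] [[331, 377], [335, 383], [352, 380]]
```

```bash
cat >> h.py <<'E'
import sys
from scipy.spatial.transform import Rotation as Rn
def go(x,y,z,yaw):
    """increments from present pose to grasp point (x,y,z), tool-x yaw deg (mod 180)"""
    s=get_state();R=Rn.from_rotvec(s["tool_rot"]).as_matrix()
    g=s["position"]+R[:,2]*.1635; d=R.T@(np.array([x,y,z])-g)
    y0=np.degrees(np.arctan2(R[1,0],R[0,0])); sp=-((yaw-y0+90)%180-90)
    print("t %.2f grasp %s yaw %.1f width %.3f F %s q %s"%(s["time"],g.round(4),y0,s["grip_width"],s["ft_force"].round(1),s["joint_positions"].round(2)))
    print("-> tx %.4f ty %.4f tz %.4f spin %.1f"%(*d,sp))
E
python3 - <<'E'
from h import *
p=imaging.camera_params("top")
t=np.radians(32)
B={"longA":[[212,177],[201,179],[205,216],[217,214]],"shortA":[[320,231.5],[321,256],[333,255.5],[332.5,231]],"shortB":[[248,251],[248.5,263],[273,262],[273,251]],"longB":[[452,261],[416,273],[420,285],[455,273]]}
E={"longA":((206,174.5),(211.5,217.5)),"shortA":((326.5,229),(327.5,258)),"shortB":((246,257.3),(275.5,257)),"longB":((456,265.9),(415.5,278.8))}
for k,q in B.items():
  w=ray(p,q,.036);c=ray(p,np.mean(q,0),.036)[0]
  a,b=ray(p,E[k],.036)[:,:2]; d=a-b
  print(k,"c",c[:2].round(4),"yaw",np.degrees(np.arctan2(d[1],d[0])).round(1),"endmid",((a+b)/2).round(4),np.linalg.norm(d).round(4))
for k,L,up,lo in(("long",.14,((262,152),(316,145.5)),((271.5,202.5),(321.5,196))),("short",.098,((352,166),(408,166)),((353.5,201),(404.5,201)))):
  up=np.array(up)+.5; a,b=ray(p,up,.022+L*np.sin(t))[:,:2]; d=a-b
  yaw=np.arctan2(d[1],d[0])-np.pi/2; o=(a+b)/2-L*np.cos(t)*np.array([np.cos(yaw),np.sin(yaw)])
  print(k,"yaw",np.degrees(yaw).round(1),"w",np.linalg.norm(d).round(4),"origin",o.round(4),"lowpts",ray(p,np.array(lo)+.5,.039)[:,:2].round(4).tolist())
E
```

```text
longA c [0.5672 0.3613] yaw 10.6 endmid [0.569  0.3614] 0.1199
shortA c [0.4474 0.0387] yaw 3.2 endmid [0.4477 0.0377] 0.0775
shortB c [0.4081 0.2136] yaw 91.9 endmid [0.407  0.2132] 0.0785
longB c [ 0.3762 -0.2524] yaw -71.4 endmid [ 0.3779 -0.2526] 0.1139
long yaw 8.5 w 0.142 origin [0.5701 0.1243] lowpts [[0.5531, 0.1887], [0.5741, 0.054]]
short yaw 1.4 w 0.1487 origin [ 0.5695 -0.1013] lowpts [[0.5625, -0.0329], [0.5658, -0.1709]]
```

```bash
python3 -c "
from h import *
go(.377,-.2525,.2,108.6)"
```

```text
t 0.10 grasp [ 0.1599 -0.6296  0.2403] yaw 14.3 width 0.998 F [-0.2  1.   0.2] q [ 1.34  0.32 -0.07  1.45  0.02  1.37 -0.06]
-> tx 0.3033 ty -0.3119 tz 0.0408 spin 85.7
```

step_arm --increments '[{"tx": 0.3, "ty": -0.31, "tz": 0.04, "spin": -57, "claw": 1}, {"tx": 0.3, "ty": -0.31, "tz": 0.04, "spin": -57}, {"tx": 0.3, "ty": -0.31, "tz": 0.04, "spin": -57}, {"tx": 0.3, "ty": -0.31, "tz": 0.04, "spin": -57}, {"tx": 0.3, "ty": -0.31, "tz": 0.04, "spin": -57}, {"tx": 0.3, "ty": -0.31, "tz": 0.04, "spin": -57}, {"tx": 0.3, "ty": -0.31, "tz": 0.04, "spin": -57}, {"tx": 0.3, "ty": -0.31, "tz": 0.04, "spin": -57}]'

```text
invalid input at $.increments[1]: expected keys claw, tx, ty, tz, spin
```

```bash
python3 -c "
from h import *
go(.377,-.2525,.2,108.6)"
```

```text
t 0.10 grasp [ 0.1599 -0.6296  0.2403] yaw 14.3 width 0.998 F [-0.2  1.   0.2] q [ 1.34  0.32 -0.07  1.45  0.02  1.37 -0.06]
-> tx 0.3033 ty -0.3119 tz 0.0408 spin 85.7
```

step_arm --increments '[{"tx": 0.3, "ty": -0.31, "tz": 0.04, "spin": -57, "claw": 1}, {"tx": 0.3, "ty": -0.31, "tz": 0.04, "spin": -57, "claw": 1}, {"tx": 0.3, "ty": -0.31, "tz": 0.04, "spin": -57, "claw": 1}, {"tx": 0.3, "ty": -0.31, "tz": 0.04, "spin": -57, "claw": 1}, {"tx": 0.3, "ty": -0.31, "tz": 0.04, "spin": -57, "claw": 1}, {"tx": 0.3, "ty": -0.31, "tz": 0.04, "spin": -57, "claw": 1}, {"tx": 0.3, "ty": -0.31, "tz": 0.04, "spin": -57, "claw": 1}, {"tx": 0.3, "ty": -0.31, "tz": 0.04, "spin": -57, "claw": 1}]'

```text
time: 0.77
position: [0.3255, -0.3399, 0.3735]
tool_rot: [-2.548, -1.837, 0.001]
ft_force: [0.5, -0.6, -0.3]
grip_width: 0.999
```

```bash
python3 -c "
from h import *
go(.377,-.2525,.2,108.6)"
```

```text
t 0.77 grasp [ 0.3254 -0.3399  0.21  ] yaw 71.6 width 0.999 F [ 0.5 -0.6 -0.3] q [ 1.12 -0.03 -0.36  1.91 -0.01  1.26  0.44]
-> tx 0.0993 ty 0.0214 tz 0.0100 spin -37.0
```

step_arm --increments '[{"tx": 0.1, "ty": 0.021, "tz": 0.01, "spin": -37, "claw": 1}, {"tx": 0.1, "ty": 0.021, "tz": 0.01, "spin": -37, "claw": 1}, {"tx": 0.1, "ty": 0.021, "tz": 0.01, "spin": -37, "claw": 1}, {"tx": 0.1, "ty": 0.021, "tz": 0.01, "spin": -37, "claw": 1}, {"tx": 0.1, "ty": 0.021, "tz": 0.01, "spin": -37, "claw": 1}, {"tx": 0.1, "ty": 0.021, "tz": 0.01, "spin": -37, "claw": 1}, {"tx": 0.1, "ty": 0.021, "tz": 0.01, "spin": -37, "claw": 1}, {"tx": 0.1, "ty": 0.021, "tz": 0.01, "spin": -37, "claw": 1}]'

```text
time: 1.43
position: [0.3768, -0.2542, 0.3638]
tool_rot: [-1.845, -2.542, 0.0]
ft_force: [0.7, 0.5, -0.2]
grip_width: 0.999
```

```bash
cat >> h.py <<'E'
def wrist(name,zt=.036):
    """wrist picture; blanks' ends and centres on plane zt"""
    p=imaging.camera_params("wrist");im=imaging.get_image("wrist");cv2.imwrite(f"pics/{name}.png",im)
    m=reds(im);n,l,st,c=cv2.connectedComponentsWithStats(m)
    for i in range(1,n):
        if st[i,4]>60: print("red",st[i].tolist(),c[i].round(0),ray(p,c[i],zt)[0,:2].round(4))
    return p,im
E
python3 -c "
from h import *
go(.377,-.2525,.2,108.6)
p,im=wrist('w1');T=p['camera_from_world'];print(p['intrinsics'],-T[:3,:3].T@T[:3,3],T[:3,:3].round(2))"
```

```text
t 1.43 grasp [ 0.3768 -0.2542  0.2003] yaw 108.1 width 0.999 F [ 0.7  0.5 -0.2] q [ 1.01 -0.06 -0.45  1.95 -0.03  1.24  0.88]
-> tx 0.0016 ty 0.0007 tz 0.0003 spin -0.5
red [303, 116, 40, 11, 123] [323. 118.] [ 0.3571 -0.1942]
red [309, 244, 36, 8, 158] [327. 248.] [ 0.3991 -0.311 ]
[[336.52521467   0.         323.58510621]
 [  0.         336.52521467 200.0004334 ]
 [  0.           0.           1.        ]] [ 0.35579062 -0.1884997   0.34449766] [[ 0.95  0.31 -0.  ]
 [ 0.3  -0.92  0.25]
 [ 0.08 -0.24 -0.97]]
```

View pics/w1.png

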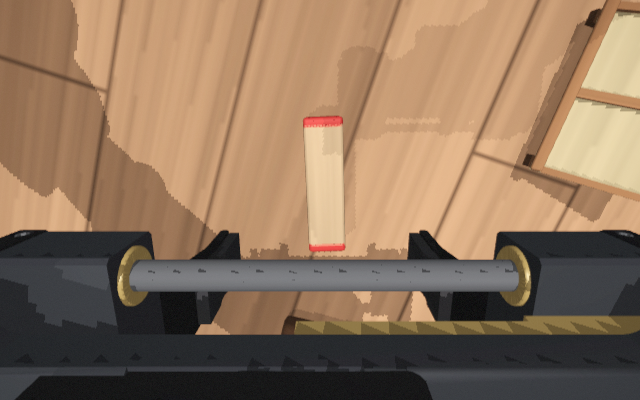

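```bash
python3 -c "
from h import *
p=imaging.camera_params('wrist')
w=ray(p,[(323,116),(327,251.5)],.036)[:,:2];d=w[0]-w[1];c=w.mean(0);print(w,np.linalg.norm(d),c)
yaw=np.degrees(np.arctan2(d[1],d[0]));print(yaw);go(*c,.03,yaw)"
```

```text
[[ 0.35635978 -0.19229726]
 [ 0.40045758 -0.31447884]] 0.1298959304524752 [ 0.37840868 -0.25338805]
109.84553886236611
t 1.48 grasp [ 0.3768 -0.2543  0.2003] yaw 108.1 width 0.999 F [-0.6  0.6 -0.4] q [ 1.01 -0.06 -0.45  1.95 -0.03  1.24  0.88]
-> tx 0.0003 ty 0.0019 tz 0.1703 spin -1.8
```

step_arm --increments '[{"tx": 0, "ty": 0.002, "tz": 0.04, "spin": -1.8, "claw": 1}, {"tx": 0, "ty": 0.002, "tz": 0.08, "spin": -1.8, "claw": 1}, {"tx": 0, "ty": 0.002, "tz": 0.12, "spin": -1.8, "claw": 1}, {"tx": 0, "ty": 0.002, "tz": 0.15, "spin": -1.8, "claw": 1}, {"tx": 0, "ty": 0.002, "tz": 0.165, "spin": -1.8, "claw": 1}, {"tx": 0, "ty": 0.002, "tz": 0.17, "spin": -1.8, "claw": 1}, {"tx": 0, "ty": 0.002, "tz": 0.17, "spin": -1.8, "claw": 0.4}, {"tx": 0, "ty": 0.002, "tz": 0.17, "spin": -1.8, "claw": 0.2}]' --force 6

```text
time: 2.15
position: [0.3794, -0.2539, 0.1948]
tool_rot: [1.801, 2.572, 0.0]
ft_force: [0.1, 0.4, -0.1]
grip_width: 0.917
```

step_arm --increments '[{"tx": 0, "ty": 0, "tz": 0, "spin": 0, "claw": 0.2}, {"tx": 0, "ty": 0, "tz": 0, "spin": 0, "claw": 0.2}, {"tx": 0, "ty": 0, "tz": 0, "spin": 0, "claw": 0.2}, {"tx": 0, "ty": 0, "tz": 0, "spin": 0, "claw": 0.2}, {"tx": 0, "ty": 0, "tz": -0.01, "spin": 0, "claw": 0.2}, {"tx": 0, "ty": 0, "tz": -0.03, "spin": 0, "claw": 0.2}, {"tx": 0, "ty": 0, "tz": -0.06, "spin": 0, "claw": 0.2}, {"tx": 0, "ty": 0, "tz": -0.1, "spin": 0, "claw": 0.2}]'

```text
time: 2.82
position: [0.3779, -0.2526, 0.2939]
tool_rot: [-1.798, -2.571, -0.001]
ft_force: [0.6, -0.3, 0.3]
grip_width: 0.327
```

```bash
python3 -c "
from h import *
go(.5,.125,.24,8.5)"
```

```text
t 2.82 grasp [ 0.3774 -0.2521  0.1304] yaw 110.1 width 0.327 F [ 0.6 -0.3  0.3] q [ 1.    0.02 -0.47  2.04  0.01  1.1   0.88]
-> tx 0.3125 ty 0.2445 tz -0.1088 spin -78.4
```

step_arm --increments '[{"tx": 0, "ty": 0, "tz": 0, "spin": 0, "claw": 0.9}, {"tx": 0, "ty": 0, "tz": 0, "spin": 0, "claw": 0.9}, {"tx": 0, "ty": 0, "tz": 0, "spin": 0, "claw": 0.9}, {"tx": 0, "ty": 0, "tz": 0, "spin": 0, "claw": 0.9}, {"tx": 0, "ty": 0, "tz": 0, "spin": 0, "claw": 0.9}, {"tx": 0, "ty": 0, "tz": 0.04, "spin": 0, "claw": 0.9}, {"tx": 0, "ty": 0, "tz": 0.08, "spin": 0, "claw": 0.7}, {"tx": 0, "ty": 0, "tz": 0.1, "spin": 0, "claw": 0.5}]'

```text
time: 3.48
position: [0.377, -0.2522, 0.1897]
tool_rot: [-1.797, -2.569, -0.001]
ft_force: [-0.4, 1.1, -0.9]
grip_width: 0.689
```

step_arm --increments '[{"tx": 0, "ty": 0, "tz": 0, "spin": 0, "claw": 0.2}, {"tx": 0, "ty": 0, "tz": 0, "spin": 0, "claw": 0.2}, {"tx": 0, "ty": 0, "tz": 0, "spin": 0, "claw": 0.2}, {"tx": 0, "ty": 0, "tz": 0, "spin": 0, "claw": 0.2}, {"tx": 0, "ty": 0, "tz": 0, "spin": 0, "claw": 0.2}, {"tx": 0, "ty": 0, "tz": 0, "spin": 0, "claw": 0.2}, {"tx": 0, "ty": 0, "tz": 0, "spin": 0, "claw": 0.2}, {"tx": 0, "ty": 0, "tz": 0, "spin": 0, "claw": 0.2}]'

```text
time: 4.15
position: [0.3797, -0.2539, 0.1955]
tool_rot: [1.799, 2.572, -0.001]
ft_force: [-0.8, 0.3, 6.1]
grip_width: 0.418
```

```bash
python3 -c "
from h import *
go(.5,.125,.24,8.5)"
```

```text
t 4.15 grasp [ 0.3801 -0.2543  0.032 ] yaw 110.1 width 0.418 F [-0.8  0.3  6.1] q [ 0.98  0.16 -0.47  2.12  0.1   0.87  0.8 ]
-> tx 0.3146 ty 0.2430 tz -0.2086 spin -78.4
```

step_arm --increments '[{"tx": 0, "ty": 0, "tz": -0.01, "spin": 0, "claw": 0.2}, {"tx": 0, "ty": 0, "tz": -0.04, "spin": 0, "claw": 0.2}, {"tx": 0, "ty": 0, "tz": -0.08, "spin": 0, "claw": 0.2}, {"tx": 0, "ty": 0, "tz": -0.12, "spin": 0, "claw": 0.2}, {"tx": 0, "ty": 0, "tz": -0.16, "spin": 7, "claw": 0.2}, {"tx": 0.01, "ty": 0.01, "tz": -0.2, "spin": 14, "claw": 0.2}, {"tx": 0.04, "ty": 0.03, "tz": -0.23, "spin": 21, "claw": 0.2}, {"tx": 0.07, "ty": 0.05, "tz": -0.23, "spin": 28, "claw": 0.2}]'

```text
time: 4.82
position: [0.4022, -0.1731, 0.43]
tool_rot: [2.368, 2.05, 0.004]
ft_force: [1.9, -0.3, -0.8]
grip_width: 0.415
```

```bash
python3 -c "
from h import *
go(.49,.01,.26,8.5)"
```

```text
t 4.82 grasp [ 0.4036 -0.174   0.2666] yaw 81.8 width 0.415 F [ 1.9 -0.3 -0.8] q [ 0.98 -0.15 -0.56  1.89 -0.08  1.37  0.29]
-> tx 0.1945 ty 0.0591 tz 0.0062 spin 73.3
```

step_arm --increments '[{"tx": 0.03, "ty": 0.01, "tz": 0, "spin": 7, "claw": 0.2}, {"tx": 0.06, "ty": 0.018, "tz": 0, "spin": 14, "claw": 0.2}, {"tx": 0.1, "ty": 0.03, "tz": 0, "spin": 21, "claw": 0.2}, {"tx": 0.13, "ty": 0.04, "tz": 0, "spin": 28, "claw": 0.2}, {"tx": 0.16, "ty": 0.05, "tz": 0, "spin": 35, "claw": 0.2}, {"tx": 0.18, "ty": 0.056, "tz": 0.005, "spin": 42, "claw": 0.2}, {"tx": 0.195, "ty": 0.059, "tz": 0.005, "spin": 49, "claw": 0.2}, {"tx": 0.195, "ty": 0.059, "tz": 0.005, "spin": 55, "claw": 0.2}]'

```text
time: 5.48
position: [0.4861, 0.0181, 0.4193]
tool_rot: [-3.029, -0.826, -0.002]
ft_force: [-1.1, 0.5, -1.1]
grip_width: 0.417
```

step_arm --increments '[{"tx": 0, "ty": 0, "tz": 0, "spin": 6, "claw": 0.2}, {"tx": 0, "ty": 0, "tz": 0, "spin": 12, "claw": 0.2}, {"tx": 0, "ty": 0, "tz": 0, "spin": 18, "claw": 0.2}, {"tx": 0, "ty": 0, "tz": 0, "spin": 18, "claw": 0.2}, {"tx": 0, "ty": 0, "tz": 0, "spin": 18, "claw": 0.2}, {"tx": 0, "ty": 0, "tz": 0, "spin": 18, "claw": 0.2}]'

```text
time: 5.98
position: [0.4857, 0.0133, 0.419]
tool_rot: [3.122, 0.344, -0.0]
ft_force: [0.3, -0.8, -1.0]
grip_width: 0.416
```

```bash
python3 -c "
from h import *
go(.49,.01,.26,8.5)
p,im=wrist('w2'); np.savez('w2.npz',**p)
"
```

```text
t 5.98 grasp [0.4857 0.0132 0.2555] yaw 12.6 width 0.416 F [ 0.3 -0.8 -1. ] q [ 0.84 -0.01 -0.91  1.8  -0.01  1.35 -1.41]
-> tx 0.0035 ty 0.0040 tz -0.0045 spin 4.1
red [0, 82, 51, 9, 307] [26. 87.] [0.5108 0.3322]
red [281, 119, 86, 18, 1011] [331. 127.] [0.5402 0.0174]
red [95, 181, 10, 32, 110] [ 97. 196.] [0.4091 0.2549]
red [168, 190, 19, 35, 417] [178. 206.] [0.4177 0.1655]
```

View pics/w2.png

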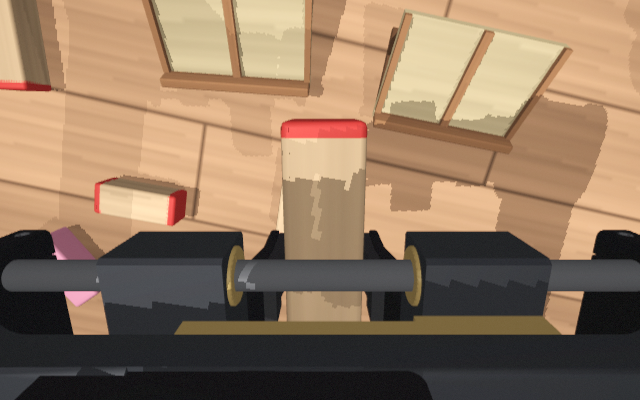

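Run:
```python
from h import *
p=np.load('w2.npz');im=cv2.imread('pics/w2.png');h=cv2.cvtColor(im,cv2.COLOR_BGR2HSV)
m=((h[...,0]>=19)&(h[...,0]<40)&(h[...,2]>90)).astype(np.uint8);m=cv2.morphologyEx(m,cv2.MORPH_OPEN,np.ones((3,3)))
n,l,st,c=cv2.connectedComponentsWithStats(m)
for i in range(1,n):
  if st[i,4]>1500:
    cs=cv2.findContours((l==i).astype(np.uint8),0,2)[0][0]
    print(st[i].tolist(),cv2.approxPolyDP(cs,5,True)[:,0].tolist())
t=np.radians(32)
def rk(k,lo,L=None,up=None):
  a,b=ray(p,lo,.039)[:,:2];d=a-b;print(k,"lip yaw",np.degrees(np.arctan2(d[1],d[0]))-90,"w",np.linalg.norm(d),"mid",(a+b)/2,"orig~",(a+b)/2+.0106*np.array([d[1],-d[0]])/np.linalg.norm(d))
  if up:
    a,b=ray(p,up,.022+L*np.sin(t))[:,:2];d=a-b;u=np.array([d[1],-d[0]])/np.linalg.norm(d);print(" up yaw",np.degrees(np.arctan2(d[1],d[0]))-90,"w",np.linalg.norm(d),"orig~",(a+b)/2-L*np.cos(t)*u)
rk("long",((161,74),(309,83)))
rk("short",((374,115),(512,143)),.098,((407,11),(571,49)))
print(ray(p,(323,119),.2555+.006))
```

```text
[152, 0, 80, 75, 4718] [[152, 0], [171, 69], [231, 74], [220, 0]]
[233, 0, 72, 80, 5221] [[233, 0], [242, 74], [303, 79], [304, 0]]
[382, 10, 108, 113, 6905] [[407, 10], [413, 16], [382, 111], [438, 122], [489, 27]]
[450, 28, 117, 108, 6530] [[566, 44], [491, 28], [495, 35], [450, 125], [503, 135]]
[175, 316, 384, 19, 5806] [[558, 332], [542, 316], [414, 316], [378, 322], [183, 321], [175, 334]]
long lip yaw 9.328508684837516 w 0.14949648540212462 mid [0.56554442 0.1224853 ] orig~ [0.57600424 0.12420351]
short lip yaw 1.5813812842087174 w 0.15023303158012685 mid [ 0.56368806 -0.09881522] orig~ [ 0.57428402 -0.09852269]
 up yaw 0.980240687100661 w 0.15174284496920626 orig~ [ 0.57040776 -0.10155928]
[[0.55105741 0.02765236 0.2615    ]]
```

```bash
python3 -c "
from h import *
go(.6148,.1674,.15,9)
"
```

```text
t 6.03 grasp [0.4858 0.0131 0.2555] yaw 12.5 width 0.411 F [-0.3  0.5  0.2] q [ 0.84 -0.01 -0.91  1.8  -0.01  1.35 -1.41]
-> tx 0.1594 ty -0.1226 tz 0.1054 spin 3.5
```

step_arm --increments '[{"tx": 0.02, "ty": -0.02, "tz": 0, "spin": 3.5, "claw": 0.2}, {"tx": 0.05, "ty": -0.04, "tz": 0, "spin": 3.5, "claw": 0.2}, {"tx": 0.08, "ty": -0.062, "tz": 0.02, "spin": 3.5, "claw": 0.2}, {"tx": 0.11, "ty": -0.084, "tz": 0.04, "spin": 3.5, "claw": 0.2}, {"tx": 0.138, "ty": -0.106, "tz": 0.06, "spin": 3.5, "claw": 0.2}, {"tx": 0.154, "ty": -0.118, "tz": 0.08, "spin": 3.5, "claw": 0.2}, {"tx": 0.159, "ty": -0.122, "tz": 0.095, "spin": 3.5, "claw": 0.2}, {"tx": 0.159, "ty": -0.1225, "tz": 0.1, "spin": 3.5, "claw": 0.2}]'

```text
time: 6.7
position: [0.6144, 0.168, 0.3154]
tool_rot: [-3.131, -0.25, 0.008]
ft_force: [-1.2, -0.7, -1.4]
grip_width: 0.413
```

step_arm --increments '[{"tx": 0, "ty": 0, "tz": 0, "spin": 0, "claw": 0.2}, {"tx": 0, "ty": 0, "tz": 0, "spin": 0, "claw": 0.2}]'

```text
time: 6.87
position: [0.6147, 0.1656, 0.3194]
tool_rot: [3.131, 0.242, 0.0]
ft_force: [-0.0, -0.7, -0.4]
grip_width: 0.415
```

```bash
python3 -c "
from h import *
go(.6148,.1674,.088,9)
p,im=wrist('w3'); np.savez('w3.npz',**p)
"
```

```text
t 6.87 grasp [0.6147 0.1653 0.1559] yaw 8.9 width 0.415 F [-0.  -0.7 -0.4] q [ 0.39  0.5  -0.92  1.57  0.42  1.28 -2.01]
-> tx 0.0004 ty -0.0021 tz 0.0679 spin -0.1
red [281, 119, 86, 19, 617] [329. 125.] [0.6747 0.17  ]
red [41, 136, 70, 13, 466] [ 84. 141.] [0.6333 0.3558]
```

View pics/w3.png

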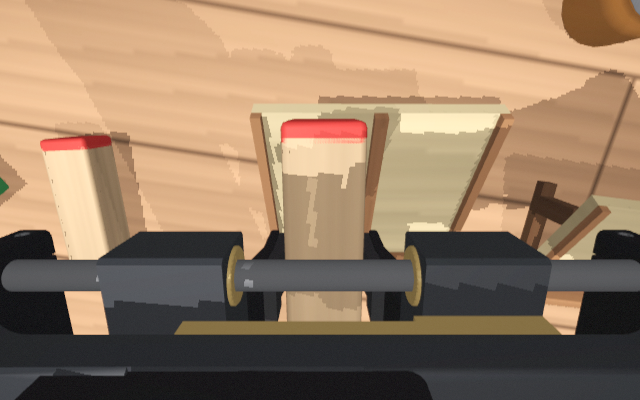

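Run:
```python
from h import *
p=np.load('w3.npz')
t=np.radians(32)
for up in (((262,112),(503,113.5)),((251,112),(513,113.5))):
    a,b=ray(p,up,.0962)[:,:2];d=a-b;u=np.array([d[1],-d[0]])/np.linalg.norm(d);print(" up yaw",np.degrees(np.arctan2(d[1],d[0]))-90,"w",np.linalg.norm(d),"orig~",(a+b)/2-.14*np.cos(t)*u)
print(ray(p,[(281,119),(367,119),(324,119)],.16))
```

```text
up yaw 8.567318820980276 w 0.14142102257375538 orig~ [0.57099595 0.12375972]
 up yaw 8.594970438387534 w 0.15373982090542312 orig~ [0.57095977 0.12398826]
[[0.67824432 0.19235524 0.16      ]
 [0.6836392  0.15795196 0.16      ]
 [0.68094167 0.17515419 0.16      ]]
```

step_arm --increments '[{"tx": 0, "ty": -0.002, "tz": 0.015, "spin": 0, "claw": 0.2}, {"tx": 0, "ty": -0.002, "tz": 0.025, "spin": 0, "claw": 0.2}, {"tx": 0, "ty": -0.002, "tz": 0.03, "spin": 0, "claw": 0.2}, {"tx": 0, "ty": -0.002, "tz": 0.034, "spin": 0, "claw": 0.2}, {"tx": 0, "ty": -0.002, "tz": 0.038, "spin": 0, "claw": 0.2}, {"tx": 0, "ty": -0.002, "tz": 0.042, "spin": 0, "claw": 0.2}, {"tx": 0, "ty": -0.002, "tz": 0.046, "spin": 0, "claw": 0.2}, {"tx": 0, "ty": -0.002, "tz": 0.048, "spin": 0, "claw": 0.2}]'

```text
time: 7.58
position: [0.6147, 0.169, 0.2704]
tool_rot: [-3.132, -0.245, -0.001]
ft_force: [-1.3, -0.3, 0.7]
grip_width: 0.414
```

step_arm --increments '[{"tx": 0, "ty": 0, "tz": 0.004, "spin": 0, "claw": 0.2}, {"tx": 0, "ty": 0, "tz": 0.008, "spin": 0, "claw": 0.2}, {"tx": 0, "ty": 0, "tz": 0.011, "spin": 0, "claw": 0.2}, {"tx": 0, "ty": 0, "tz": 0.014, "spin": 0, "claw": 0.2}, {"tx": 0, "ty": 0, "tz": 0.014, "spin": 0, "claw": 0.2}]'

```text
time: 8.0
position: [0.6144, 0.1688, 0.256]
tool_rot: [3.132, 0.244, -0.001]
ft_force: [-0.7, 0.3, -0.8]
grip_width: 0.411
```

```bash
python3 -c "
from h import *
go(.6148,.1674,.088,9)
p,im=wrist('w4',.1); np.savez('w4.npz',**p)
s=imaging.get_image('scene');t=imaging.get_image('top')
a=cv2.resize(s[130:230,290:430],None,fx=3,fy=3);b=cv2.resize(t[100:240,190:400],None,fx=2,fy=2)
c=np.zeros((680,800,3),np.uint8)[:600]
c[:300,:420]=a;c[300:580,:420]=b;c[:220,425:777]=cv2.resize(im,(352,220));cv2.imwrite('pics/c4.png',c)
"
```

```text
t 8.00 grasp [0.6143 0.1688 0.0925] yaw 8.9 width 0.411 F [-0.7  0.3 -0.8] q [ 0.36  0.57 -0.89  1.63  0.47  1.18 -2.05]
-> tx 0.0003 ty 0.0015 tz 0.0045 spin -0.1
red [272, 120, 105, 72, 6825] [324. 156.] [0.666  0.1766]
red [0, 141, 61, 16, 647] [ 30. 148.] [0.6509 0.2941]
red [71, 300, 27, 28, 164] [ 84. 314.] [0.5766 0.2747]
```

View pics/c4.png

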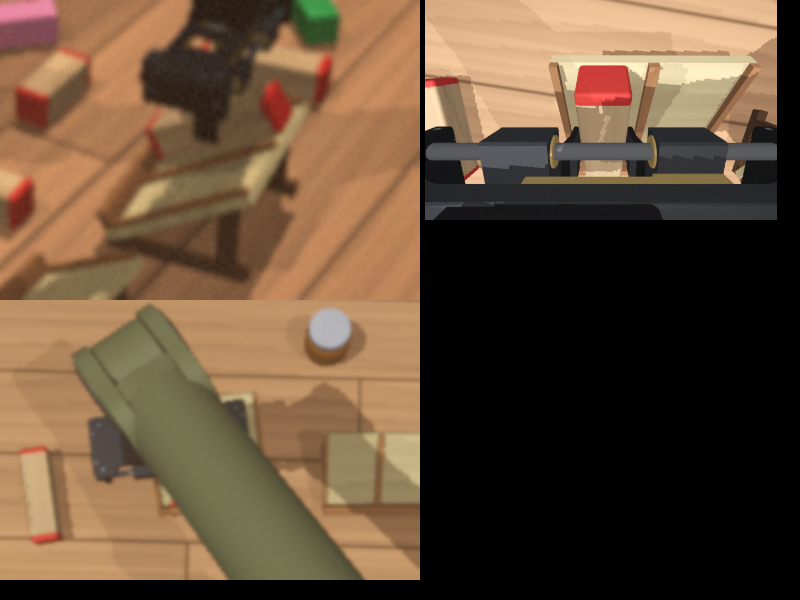

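step_arm --increments '[{"tx": 0, "ty": 0.001, "tz": 0.002, "spin": 0, "claw": 0.2}, {"tx": 0, "ty": 0.001, "tz": 0.004, "spin": 0, "claw": 0.2}, {"tx": 0, "ty": 0.001, "tz": 0.006, "spin": 0, "claw": 0.2}, {"tx": 0, "ty": 0.001, "tz": 0.006, "spin": 0, "claw": 0.2}]'

```text
time: 8.48
position: [0.615, 0.168, 0.2515]
tool_rot: [3.132, 0.244, 0.002]
ft_force: [0.1, 0.9, 4.1]
grip_width: 0.413
```

step_arm --increments '[{"tx": -0.002, "ty": 0, "tz": 0.0013, "spin": 0, "claw": 0.2}, {"tx": -0.004, "ty": 0, "tz": 0.0025, "spin": 0, "claw": 0.2}, {"tx": -0.004, "ty": 0, "tz": 0.0025, "spin": 0, "claw": 0.2}]'

```text
time: 8.73
position: [0.6103, 0.1675, 0.2484]
tool_rot: [3.132, 0.245, -0.0]
ft_force: [-1.5, 0.6, 4.9]
grip_width: 0.413
```

step_arm --increments '[{"tx": -0.002, "ty": 0, "tz": 0.0013, "spin": 0, "claw": 0.2}, {"tx": -0.003, "ty": 0, "tz": 0.0019, "spin": 0, "claw": 0.2}, {"tx": -0.003, "ty": 0, "tz": 0.0019, "spin": 0, "claw": 0.2}]'

```text
time: 8.98
position: [0.6076, 0.167, 0.2467]
tool_rot: [3.132, 0.245, 0.001]
ft_force: [-1.5, -0.2, 4.8]
grip_width: 0.415
```

```bash
python3 -c "
from h import *
go(.6148,.1674,.088,9)
p,im=wrist('w5',.1); np.savez('w5.npz',**p)
"
```

```text
t 8.98 grasp [0.6077 0.167  0.0832] yaw 8.9 width 0.415 F [-1.5 -0.2  4.8] q [ 0.37  0.56 -0.89  1.65  0.47  1.15 -2.05]
-> tx 0.0070 ty 0.0007 tz -0.0048 spin -0.1
red [270, 122, 108, 74, 7334] [324. 160.] [0.6593 0.1748]
red [0, 132, 48, 18, 641] [ 21. 140.] [0.649 0.288]
red [69, 298, 18, 21, 159] [ 77. 308.] [0.5801 0.269 ]
```

step_arm --increments '[{"tx": -0.001, "ty": 0, "tz": 0.0006, "spin": 0, "claw": 0.2}, {"tx": -0.002, "ty": 0, "tz": 0.0012, "spin": 0, "claw": 0.2}, {"tx": -0.002, "ty": 0, "tz": 0.0012, "spin": 0, "claw": 0.2}]'

```text
time: 9.28
position: [0.6068, 0.1668, 0.2465]
tool_rot: [-3.131, -0.244, -0.007]
ft_force: [2.4, -0.2, 5.9]
grip_width: 0.414
```

step_arm --increments '[{"tx": -0.001, "ty": 0, "tz": 0.0006, "spin": 0, "claw": 0.2}, {"tx": -0.003, "ty": 0, "tz": 0.0018, "spin": 0, "claw": 0.2}, {"tx": -0.003, "ty": 0, "tz": 0.0018, "spin": 0, "claw": 0.2}]'

```text
time: 9.53
position: [0.6045, 0.1662, 0.2448]
tool_rot: [-3.131, -0.243, -0.01]
ft_force: [4.8, 1.2, 3.7]
grip_width: 0.413
```

step_arm --increments '[{"tx": 0.002, "ty": 0, "tz": -0.001, "spin": 0, "claw": 0.2}, {"tx": 0.002, "ty": 0, "tz": -0.001, "spin": 0, "claw": 0.43}, {"tx": 0.002, "ty": 0, "tz": -0.001, "spin": 0, "claw": 0.46}, {"tx": 0.002, "ty": 0, "tz": -0.001, "spin": 0, "claw": 0.5}, {"tx": 0.002, "ty": 0, "tz": -0.001, "spin": 0, "claw": 0.55}, {"tx": 0.002, "ty": 0, "tz": -0.001, "spin": 0, "claw": 0.6}, {"tx": 0.002, "ty": 0, "tz": -0.001, "spin": 0, "claw": 0.6}, {"tx": 0.002, "ty": 0, "tz": -0.001, "spin": 0, "claw": 0.6}]'

```text
time: 10.2
position: [0.6047, 0.1664, 0.2443]
tool_rot: [3.132, 0.245, -0.001]
ft_force: [0.5, 0.7, 0.5]
grip_width: 0.589
```

step_arm --increments '[{"tx": 0, "ty": 0, "tz": -0.005, "spin": 0, "claw": 0.62}, {"tx": 0, "ty": 0, "tz": -0.02, "spin": 0, "claw": 0.62}, {"tx": 0, "ty": 0, "tz": -0.05, "spin": 0, "claw": 0.62}, {"tx": 0, "ty": 0, "tz": -0.09, "spin": 0, "claw": 0.8}, {"tx": 0, "ty": 0, "tz": -0.12, "spin": 0, "claw": 1}, {"tx": 0, "ty": 0, "tz": -0.12, "spin": 0, "claw": 1}]'

```text
time: 10.7
position: [0.6061, 0.1683, 0.3732]
tool_rot: [-3.13, -0.245, -0.019]
ft_force: [0.5, 0.6, 1.3]
grip_width: 0.765
```

```bash
python3 -c "
from h import *
go(.565,.361,.2,10.6)
p,im=wrist('w6',.036)
"
```

```text
t 10.70 grasp [0.6081 0.1688 0.2097] yaw 8.9 width 0.765 F [0.5 0.6 1.3] q [ 0.42  0.44 -0.96  1.53  0.37  1.35 -1.99]
-> tx -0.0128 ty -0.1965 tz 0.0098 spin -1.7
red [302, 120, 50, 37, 1747] [327. 139.] [0.6553 0.1735]
red [93, 128, 55, 10, 247] [127. 131.] [0.6326 0.358 ]
red [308, 250, 36, 4, 106] [325. 252.] [0.543  0.1566]
```

View pics/w6.png

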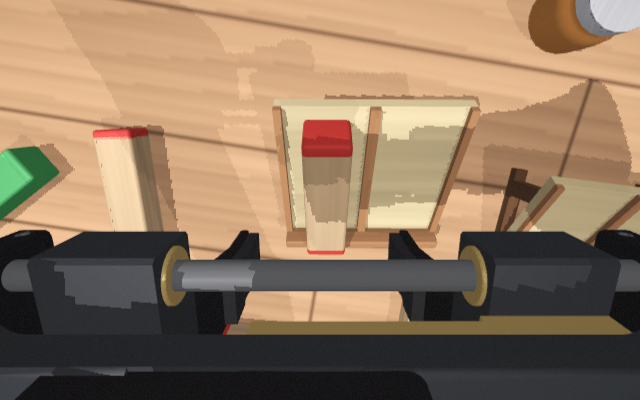

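```bash
python3 -c "
from h import *
p=imaging.camera_params('wrist')
o=np.array([.575,.124]);a=np.radians(8.8);u=np.array([np.cos(a),np.sin(a)]);v=np.array([-u[1],u[0]])
for uv,L,Z in (((326,253.5),0,.036),((327,157),.13,.036),((327,121),.13,0)):
  z=.022+L*np.sin(np.radians(32))+Z*np.cos(np.radians(32)); w=ray(p,uv,z)[0,:2]-o
  print('fwd',w@u,'expect',L*np.cos(np.radians(32))-Z*np.sin(np.radians(32)),'lat',w@v)
"
```

```text
fwd -0.021856921695822533 expect -0.019077093512395376 lat 0.03600395488757428
fwd 0.07875748190087065 expect 0.09116915898794 lat 0.036201310286589794
fwd 0.1021004986516906 expect 0.11024625250033537 lat 0.0360928045602618
```

step_arm --increments '[{"tx": 0, "ty": -0.04, "tz": 0, "spin": -1.7, "claw": 1}, {"tx": -0.002, "ty": -0.08, "tz": 0, "spin": -1.7, "claw": 1}, {"tx": -0.005, "ty": -0.12, "tz": 0, "spin": -1.7, "claw": 1}, {"tx": -0.008, "ty": -0.16, "tz": 0, "spin": -1.7, "claw": 1}, {"tx": -0.01, "ty": -0.185, "tz": 0.005, "spin": -1.7, "claw": 1}, {"tx": -0.013, "ty": -0.196, "tz": 0.01, "spin": -1.7, "claw": 1}, {"tx": -0.013, "ty": -0.196, "tz": 0.01, "spin": -1.7, "claw": 1}]'

```text
time: 11.33
position: [0.5587, 0.3611, 0.3532]
tool_rot: [-3.127, -0.301, 0.005]
ft_force: [-0.2, 0.1, 0.3]
grip_width: 1.002
```

```bash
cat >> h.py <<'E'
def blank(name,zt=.036):
    """red+pale blank nearest image column 324: wax outer rows, centre and yaw on top plane"""
    p=imaging.camera_params("wrist");im=imaging.get_image("wrist");cv2.imwrite(f"pics/{name}.png",im)
    n,l,st,c=cv2.connectedComponentsWithStats(reds(im)); e=[]
    for i in range(1,n):
        if st[i,4]>60 and abs(c[i][0]-324)<90:
            y,x=np.where(l==i); pt=[x.mean(),st[i,1] if c[i][1]<200 else st[i,1]+st[i,3]]; e.append(pt); print(st[i].tolist(),pt)
    if len(e)==2:
        w=ray(p,e,zt)[:,:2];d=w[0]-w[1];c=w.mean(0);yaw=np.degrees(np.arctan2(d[1],d[0]))
        print("len",np.linalg.norm(d),"c",c,"yaw",yaw);go(*c,.03,yaw)
E
python3 -c "
from h import *
blank('w7')"
```

```text
[305, 104, 42, 9, 221] [np.float64(327.1131221719457), np.int32(104)]
[308, 240, 37, 5, 147] [np.float64(325.8775510204082), np.int32(245)]
len 0.1287828682468783 c [0.56951058 0.36066009] yaw 10.678903750240936
t 11.38 grasp [0.5603 0.3583 0.19  ] yaw 10.8 width 1.002 F [ 0.  -0.  -0.8] q [ 0.06  0.55 -0.95  1.45  0.45  1.37 -2.29]
-> tx 0.0098 ty -0.0008 tz 0.1599 spin 0.1
```

step_arm --increments '[{"tx": 0.01, "ty": -0.001, "tz": 0.03, "spin": 0, "claw": 0.7}, {"tx": 0.01, "ty": -0.001, "tz": 0.07, "spin": 0, "claw": 0.7}, {"tx": 0.01, "ty": -0.001, "tz": 0.11, "spin": 0, "claw": 0.7}, {"tx": 0.01, "ty": -0.001, "tz": 0.14, "spin": 0, "claw": 0.7}, {"tx": 0.01, "ty": -0.001, "tz": 0.155, "spin": 0, "claw": 0.7}, {"tx": 0.01, "ty": -0.001, "tz": 0.16, "spin": 0, "claw": 0.6}, {"tx": 0.01, "ty": -0.001, "tz": 0.16, "spin": 0, "claw": 0.2}, {"tx": 0.01, "ty": -0.001, "tz": 0.16, "spin": 0, "claw": 0.2}]'

```text
time: 12.05
position: [0.5724, 0.3606, 0.1964]
tool_rot: [-3.127, -0.289, -0.004]
ft_force: [-0.6, 1.3, 0.2]
grip_width: 0.557
```

step_arm --increments '[{"tx": 0, "ty": 0, "tz": 0, "spin": 0, "claw": 0.2}, {"tx": 0, "ty": 0, "tz": 0, "spin": 0, "claw": 0.2}, {"tx": 0, "ty": 0, "tz": 0, "spin": 0, "claw": 0.2}, {"tx": 0, "ty": 0, "tz": 0, "spin": 0, "claw": 0.2}, {"tx": 0, "ty": 0, "tz": 0, "spin": 0, "claw": 0.2}, {"tx": 0, "ty": 0, "tz": 0, "spin": 0, "claw": 0.2}]'

```text
time: 12.55
position: [0.5719, 0.3615, 0.1968]
tool_rot: [-3.127, -0.291, -0.005]
ft_force: [0.3, -1.4, 7.0]
grip_width: 0.415
```

```bash
python3 -c "
from h import *
go(.57,.36,.2,10.6)"
```

```text
t 12.55 grasp [0.5725 0.3617 0.0333] yaw 10.6 width 0.415 F [ 0.3 -1.4  7. ] q [ 0.01  0.71 -0.86  1.56  0.58  1.13 -2.36]
-> tx -0.0021 ty 0.0011 tz -0.1667 spin 0.0
```

step_arm --increments '[{"tx": 0, "ty": 0, "tz": -0.01, "spin": 0, "claw": 0.2}, {"tx": 0, "ty": 0, "tz": -0.04, "spin": 0, "claw": 0.2}, {"tx": 0, "ty": 0, "tz": -0.08, "spin": 0, "claw": 0.2}, {"tx": 0, "ty": 0, "tz": -0.12, "spin": 0, "claw": 0.2}, {"tx": 0, "ty": 0.01, "tz": -0.16, "spin": 0.9, "claw": 0.2}, {"tx": 0, "ty": 0.03, "tz": -0.19, "spin": 1.8, "claw": 0.2}, {"tx": 0, "ty": 0.06, "tz": -0.2, "spin": 1.8, "claw": 0.2}, {"tx": 0, "ty": 0.1, "tz": -0.2, "spin": 1.8, "claw": 0.2}]'

```text
time: 13.22
position: [0.5881, 0.2661, 0.3997]
tool_rot: [-3.127, -0.252, -0.01]
ft_force: [0.4, -0.9, -1.2]
grip_width: 0.416
```

step_arm --increments '[{"tx": 0, "ty": 0.04, "tz": 0, "spin": 0, "claw": 0.2}, {"tx": 0, "ty": 0.08, "tz": 0, "spin": 0, "claw": 0.2}, {"tx": 0, "ty": 0.12, "tz": 0, "spin": 0, "claw": 0.2}, {"tx": 0, "ty": 0.15, "tz": 0, "spin": 0, "claw": 0.2}, {"tx": 0, "ty": 0.167, "tz": 0.01, "spin": 0, "claw": 0.2}, {"tx": 0, "ty": 0.172, "tz": 0.03, "spin": 0, "claw": 0.2}, {"tx": 0, "ty": 0.172, "tz": 0.05, "spin": 0, "claw": 0.2}, {"tx": 0, "ty": 0.172, "tz": 0.05, "spin": 0, "claw": 0.2}]'

```text
time: 13.88
position: [0.6144, 0.092, 0.3401]
tool_rot: [-3.132, -0.242, 0.011]
ft_force: [-1.5, -0.4, -1.6]
grip_width: 0.409
```

```bash
python3 -c "
from h import *
go(.6255,.0943,.0895,8.8)
p,im=wrist('w8',.18)"
```

```text
t 13.88 grasp [0.6132 0.092  0.1766] yaw 8.8 width 0.409 F [-1.5 -0.4 -1.6] q [ 0.53  0.45 -0.93  1.58  0.37  1.3  -1.87]
-> tx 0.0131 ty -0.0004 tz 0.0870 spin 0.0
red [168, 108, 70, 39, 2243] [204. 127.] [0.6687 0.1499]
red [281, 130, 85, 25, 881] [330. 138.] [0.6722 0.0981]
red [362, 301, 8, 20, 115] [365. 312.] [0.5944 0.0689]
```

step_arm --increments '[{"tx": 0.013, "ty": 0, "tz": 0.015, "spin": 0, "claw": 0.2}, {"tx": 0.013, "ty": 0, "tz": 0.03, "spin": 0, "claw": 0.2}, {"tx": 0.013, "ty": 0, "tz": 0.042, "spin": 0, "claw": 0.2}, {"tx": 0.013, "ty": 0, "tz": 0.05, "spin": 0, "claw": 0.2}, {"tx": 0.013, "ty": 0, "tz": 0.055, "spin": 0, "claw": 0.2}, {"tx": 0.013, "ty": 0, "tz": 0.059, "spin": 0, "claw": 0.2}, {"tx": 0.013, "ty": 0, "tz": 0.063, "spin": 0, "claw": 0.2}, {"tx": 0.013, "ty": 0, "tz": 0.067, "spin": 0, "claw": 0.2}]'

```text
time: 14.6
position: [0.6287, 0.0948, 0.2776]
tool_rot: [3.132, 0.242, 0.0]
ft_force: [-1.5, -1.1, -0.2]
grip_width: 0.412
```

step_arm --increments '[{"tx": 0, "ty": 0, "tz": 0.004, "spin": 0, "claw": 0.2}, {"tx": 0, "ty": 0, "tz": 0.008, "spin": 0, "claw": 0.2}, {"tx": 0, "ty": 0, "tz": 0.012, "spin": 0, "claw": 0.2}, {"tx": 0, "ty": 0, "tz": 0.015, "spin": 0, "claw": 0.2}, {"tx": 0, "ty": 0, "tz": 0.018, "spin": 0, "claw": 0.2}, {"tx": 0, "ty": 0, "tz": 0.02, "spin": 0, "claw": 0.2}, {"tx": 0, "ty": 0, "tz": 0.02, "spin": 0, "claw": 0.2}]'

```text
time: 15.18
position: [0.6289, 0.0945, 0.2569]
tool_rot: [3.132, 0.242, -0.0]
ft_force: [0.4, 0.8, -1.0]
grip_width: 0.41
```

```bash
python3 -c "
from h import *
go(.6255,.0943,.0895,8.8)"
```

```text
t 15.18 grasp [0.6288 0.0944 0.0934] yaw 8.8 width 0.410 F [ 0.4  0.8 -1. ] q [ 0.47  0.56 -0.88  1.63  0.46  1.17 -1.93]
-> tx -0.0033 ty -0.0004 tz 0.0039 spin 0.0
```

step_arm --increments '[{"tx": 0, "ty": 0, "tz": 0.002, "spin": 0, "claw": 0.2}, {"tx": -0.001, "ty": 0, "tz": 0.004, "spin": 0, "claw": 0.2}, {"tx": -0.003, "ty": 0, "tz": 0.0055, "spin": 0, "claw": 0.2}, {"tx": -0.005, "ty": 0, "tz": 0.0067, "spin": 0, "claw": 0.2}, {"tx": -0.006, "ty": 0, "tz": 0.0073, "spin": 0, "claw": 0.2}]'

```text
time: 15.6
position: [0.6232, 0.0939, 0.2511]
tool_rot: [3.132, 0.242, 0.003]
ft_force: [-1.8, -0.5, 6.0]
grip_width: 0.413
```

step_arm --increments '[{"tx": -0.001, "ty": 0, "tz": 0.0006, "spin": 0, "claw": 0.2}, {"tx": -0.002, "ty": 0, "tz": 0.0012, "spin": 0, "claw": 0.2}, {"tx": -0.003, "ty": 0, "tz": 0.0018, "spin": 0, "claw": 0.2}]'

```text
time: 15.85
position: [0.6218, 0.0936, 0.2504]
tool_rot: [-3.132, -0.241, -0.011]
ft_force: [5.1, 1.4, 6.3]
grip_width: 0.41
```

step_arm --increments '[{"tx": -0.001, "ty": 0, "tz": 0.0006, "spin": 0, "claw": 0.2}, {"tx": -0.002, "ty": 0, "tz": 0.0012, "spin": 0, "claw": 0.2}, {"tx": -0.002, "ty": 0, "tz": 0.0012, "spin": 0, "claw": 0.2}]'

```text
time: 16.1
position: [0.6201, 0.0933, 0.2492]
tool_rot: [-3.131, -0.241, -0.013]
ft_force: [4.5, 0.6, 5.5]
grip_width: 0.413
```

step_arm --increments '[{"tx": 0.002, "ty": 0, "tz": -0.001, "spin": 0, "claw": 0.2}, {"tx": 0.002, "ty": 0, "tz": -0.001, "spin": 0, "claw": 0.43}, {"tx": 0.002, "ty": 0, "tz": -0.001, "spin": 0, "claw": 0.46}, {"tx": 0.002, "ty": 0, "tz": -0.001, "spin": 0, "claw": 0.5}, {"tx": 0.002, "ty": 0, "tz": -0.001, "spin": 0, "claw": 0.55}, {"tx": 0.002, "ty": 0, "tz": -0.001, "spin": 0, "claw": 0.6}, {"tx": 0.002, "ty": 0, "tz": -0.001, "spin": 0, "claw": 0.6}, {"tx": 0.002, "ty": 0, "tz": -0.001, "spin": 0, "claw": 0.6}]'

```text
time: 16.77
position: [0.6199, 0.0932, 0.2479]
tool_rot: [3.132, 0.242, -0.001]
ft_force: [-0.1, -1.0, 0.1]
grip_width: 0.592
```

step_arm --increments '[{"tx": 0, "ty": 0, "tz": -0.005, "spin": 0, "claw": 0.62}, {"tx": 0, "ty": 0, "tz": -0.02, "spin": 0, "claw": 0.62}, {"tx": 0, "ty": 0, "tz": -0.05, "spin": 0, "claw": 0.62}, {"tx": 0, "ty": 0, "tz": -0.09, "spin": 0, "claw": 0.7}, {"tx": -0.02, "ty": 0, "tz": -0.12, "spin": 0, "claw": 0.8}, {"tx": -0.06, "ty": 0, "tz": -0.14, "spin": 0, "claw": 0.8}, {"tx": -0.09, "ty": 0, "tz": -0.14, "spin": 1, "claw": 0.8}, {"tx": -0.11, "ty": 0, "tz": -0.14, "spin": 3, "claw": 0.8}]'

```text
time: 17.43
position: [0.5093, 0.0778, 0.3903]
tool_rot: [3.136, 0.161, 0.003]
ft_force: [0.2, -0.9, 0.5]
grip_width: 0.794
```

```bash
python3 -c "
from h import *
go(.447,.0387,.2,3.2)"
```

```text
t 17.43 grasp [0.5097 0.0775 0.2268] yaw 5.9 width 0.794 F [ 0.2 -0.9  0.5] q [ 0.77  0.13 -1.04  1.77  0.12  1.3  -1.76]
-> tx -0.0664 ty 0.0322 tz 0.0267 spin 2.7
```

step_arm --increments '[{"tx": -0.02, "ty": 0.01, "tz": 0.01, "spin": 2.7, "claw": 0.8}, {"tx": -0.045, "ty": 0.022, "tz": 0.02, "spin": 2.7, "claw": 0.8}, {"tx": -0.062, "ty": 0.03, "tz": 0.026, "spin": 2.7, "claw": 0.8}, {"tx": -0.066, "ty": 0.032, "tz": 0.026, "spin": 2.7, "claw": 0.8}, {"tx": -0.066, "ty": 0.032, "tz": 0.026, "spin": 2.7, "claw": 0.8}, {"tx": -0.066, "ty": 0.032, "tz": 0.026, "spin": 2.7, "claw": 0.8}]'

```text
time: 17.93
position: [0.4497, 0.0385, 0.3635]
tool_rot: [3.139, 0.086, 0.004]
ft_force: [0.0, 0.1, 0.8]
grip_width: 0.798
```

```bash
python3 -c "
from h import *
blank('w9')"
```

```text
[251, 42, 46, 19, 397] [np.float64(274.5415617128464), np.int32(42)]
[305, 139, 39, 11, 286] [np.float64(327.1818181818182), np.int32(139)]
[306, 228, 37, 6, 152] [np.float64(324.0986842105263), np.int32(234)]
```

View pics/w9.png

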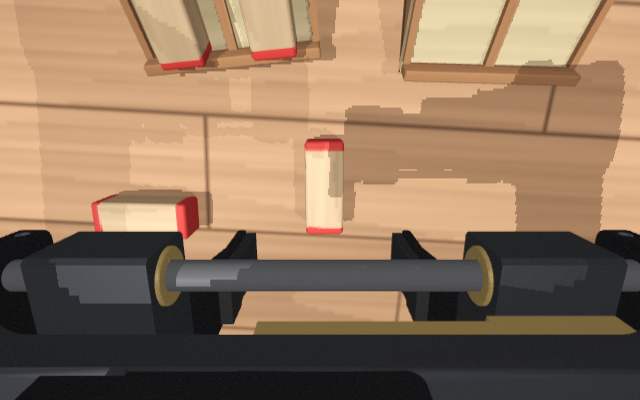

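```bash
python3 -c "
from h import *
p=imaging.camera_params('wrist')
w=ray(p,[(324,139.5),(324.5,234)],.036)[:,:2];d=w[0]-w[1];c=w.mean(0);print(w,np.linalg.norm(d));yaw=np.degrees(np.arctan2(d[1],d[0]));print(c,yaw);go(*c,.031,yaw)
w=ray(p,[(404,66),(580,71)],.039)[:,:2];d=w[0]-w[1];print('lip',w,np.linalg.norm(d),np.degrees(np.arctan2(d[1],d[0]))-90,w.mean(0))
"
```

```text
[[0.49587955 0.0409236 ]
 [0.40533011 0.03525713]] 0.09072657055805564
[0.45060483 0.03809037] 3.58083085250806
t 17.98 grasp [0.4503 0.0388 0.1999] yaw 3.2 width 0.801 F [ 0.1  0.6 -0. ] q [ 0.9  -0.08 -0.98  1.95 -0.07  1.24 -1.58]
-> tx -0.0002 ty 0.0008 tz 0.1689 spin -0.4
lip [[ 0.56146733 -0.02333998]
 [ 0.56598646 -0.17334805]] 0.15007612224127478 1.7255681171867678 [ 0.5637269  -0.09834402]
```

step_arm --increments '[{"tx": 0, "ty": 0.001, "tz": 0.03, "spin": 0, "claw": 0.7}, {"tx": 0, "ty": 0.001, "tz": 0.07, "spin": 0, "claw": 0.7}, {"tx": 0, "ty": 0.001, "tz": 0.11, "spin": 0, "claw": 0.7}, {"tx": 0, "ty": 0.001, "tz": 0.14, "spin": 0, "claw": 0.7}, {"tx": 0, "ty": 0.001, "tz": 0.163, "spin": 0, "claw": 0.7}, {"tx": 0, "ty": 0.001, "tz": 0.168, "spin": 0, "claw": 0.6}, {"tx": 0, "ty": 0.001, "tz": 0.168, "spin": 0, "claw": 0.2}, {"tx": 0, "ty": 0.001, "tz": 0.168, "spin": 0, "claw": 0.2}]'

```text
time: 18.65
position: [0.4502, 0.0377, 0.1951]
tool_rot: [-3.139, -0.087, -0.002]
ft_force: [0.8, 0.9, -0.4]
grip_width: 0.553
```

step_arm --increments '[{"tx": 0, "ty": 0, "tz": 0, "spin": 0, "claw": 0.2}, {"tx": 0, "ty": 0, "tz": 0, "spin": 0, "claw": 0.2}, {"tx": 0, "ty": 0, "tz": 0, "spin": 0, "claw": 0.2}, {"tx": 0, "ty": 0, "tz": 0, "spin": 0, "claw": 0.2}, {"tx": 0, "ty": 0, "tz": 0, "spin": 0, "claw": 0.2}, {"tx": 0, "ty": 0, "tz": 0, "spin": 0, "claw": 0.2}]'

```text
time: 19.15
position: [0.4501, 0.0371, 0.1958]
tool_rot: [3.14, 0.085, 0.006]
ft_force: [-0.1, 0.2, 8.4]
grip_width: 0.413
```

```bash
python3 -c "
from h import *
go(.447,.0387,.2,3.2)"
```

```text
t 19.15 grasp [0.4507 0.0369 0.0323] yaw 3.1 width 0.413 F [-0.1  0.2  8.4] q [ 0.78  0.25 -0.98  2.12  0.26  0.9  -1.87]
-> tx -0.0030 ty -0.0018 tz -0.1677 spin -0.1
```

step_arm --increments '[{"tx": 0, "ty": 0, "tz": -0.01, "spin": 0, "claw": 0.2}, {"tx": 0, "ty": 0, "tz": -0.04, "spin": 0, "claw": 0.2}, {"tx": 0, "ty": 0, "tz": -0.08, "spin": 0, "claw": 0.2}, {"tx": 0.002, "ty": 0.005, "tz": -0.11, "spin": 0, "claw": 0.2}, {"tx": 0.012, "ty": 0.025, "tz": -0.13, "spin": 0.9, "claw": 0.2}, {"tx": 0.03, "ty": 0.055, "tz": -0.13, "spin": 1.6, "claw": 0.2}, {"tx": 0.055, "ty": 0.085, "tz": -0.13, "spin": 1.6, "claw": 0.2}, {"tx": 0.08, "ty": 0.115, "tz": -0.13, "spin": 1.6, "claw": 0.2}]'

```text
time: 19.82
position: [0.5356, -0.0754, 0.3258]
tool_rot: [3.138, 0.04, 0.002]
ft_force: [1.1, 0.9, 0.5]
grip_width: 0.413
```

step_arm --increments '[{"tx": 0.025, "ty": 0.027, "tz": 0, "spin": 0, "claw": 0.2}, {"tx": 0.045, "ty": 0.049, "tz": 0, "spin": 0, "claw": 0.2}, {"tx": 0.055, "ty": 0.061, "tz": 0, "spin": 0, "claw": 0.2}, {"tx": 0.058, "ty": 0.064, "tz": 0, "spin": 0, "claw": 0.2}, {"tx": 0.058, "ty": 0.064, "tz": 0, "spin": 0, "claw": 0.2}]'

```text
time: 20.23
position: [0.5948, -0.137, 0.3243]
tool_rot: [-3.14, -0.039, 0.0]
ft_force: [-0.1, 0.8, -0.5]
grip_width: 0.414
```

```bash
python3 -c "
from h import *
go(.5998,-.1343,.076,1.5)
p,im=wrist('w10',.16);np.savez('w10.npz',**p)"
```

```text
t 20.23 grasp [ 0.5947 -0.1368  0.1608] yaw 1.4 width 0.414 F [-0.1  0.8 -0.5] q [ 0.89  0.42 -0.89  1.63  0.34  1.25 -1.61]
-> tx 0.0052 ty -0.0023 tz 0.0848 spin -0.1
red [283, 164, 82, 31, 2382] [324. 180.] [ 0.6357 -0.1361]
red [52, 204, 33, 36, 232] [ 71. 224.] [ 0.6122 -0.0217]
```

View pics/w10.png

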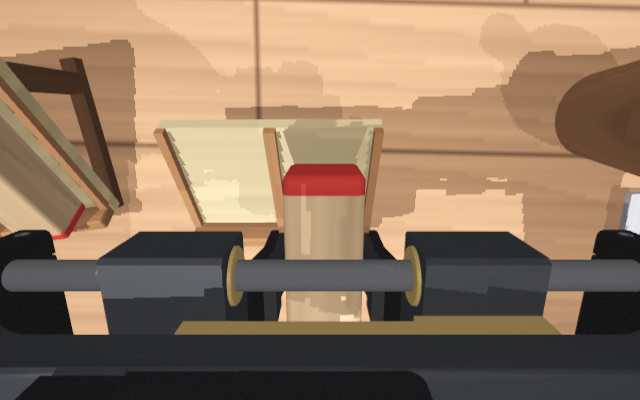

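Run:
```python
from h import *
p=np.load('w10.npz')
a,b=ray(p,((155,128),(382,126.5)),.0739)[:,:2];d=a-b;u=np.array([d[1],-d[0]])/np.linalg.norm(d);print(a,b,"yaw",np.degrees(np.arctan2(d[1],d[0]))-90,np.linalg.norm(d),"orig",(a+b)/2-.098*.848*u)
w=ray(p,((166,128),(266,128),(276,128),(373,127)),.0739)[:,:2];print(w)
```

```text
[ 0.65073469 -0.02200907] [ 0.65569792 -0.1745849 ] yaw 1.8631544041988946 0.1526565286854718 orig [ 0.57015624 -0.1009989 ]
[[ 0.65092775 -0.02941561]
 [ 0.65268172 -0.09670271]
 [ 0.652857   -0.10342697]
 [ 0.65521269 -0.16856843]]
```

step_arm --increments '[{"tx": 0.005, "ty": 0, "tz": 0.02, "spin": 0, "claw": 0.2}, {"tx": 0.005, "ty": 0, "tz": 0.038, "spin": 0, "claw": 0.2}, {"tx": 0.005, "ty": 0, "tz": 0.048, "spin": 0, "claw": 0.2}, {"tx": 0.005, "ty": 0, "tz": 0.054, "spin": 0, "claw": 0.2}, {"tx": 0.005, "ty": 0, "tz": 0.058, "spin": 0, "claw": 0.2}, {"tx": 0.005, "ty": 0, "tz": 0.062, "spin": 0, "claw": 0.2}, {"tx": 0.005, "ty": 0, "tz": 0.065, "spin": 0, "claw": 0.2}, {"tx": 0.005, "ty": 0, "tz": 0.068, "spin": 0, "claw": 0.2}]'

```text
time: 20.95
position: [0.5992, -0.1355, 0.2564]
tool_rot: [3.141, 0.042, -0.003]
ft_force: [-4.0, 0.7, 2.3]
grip_width: 0.411
```

step_arm --increments '[{"tx": 0, "ty": 0, "tz": 0.003, "spin": 0, "claw": 0.2}, {"tx": 0, "ty": 0, "tz": 0.006, "spin": 0, "claw": 0.2}, {"tx": 0, "ty": 0, "tz": 0.009, "spin": 0, "claw": 0.2}, {"tx": 0, "ty": 0, "tz": 0.012, "spin": 0, "claw": 0.2}, {"tx": 0, "ty": 0, "tz": 0.014, "spin": 0, "claw": 0.2}, {"tx": 0, "ty": 0, "tz": 0.014, "spin": 0, "claw": 0.2}]'

```text
time: 21.45
position: [0.6007, -0.1361, 0.2426]
tool_rot: [3.141, 0.042, 0.005]
ft_force: [1.2, 0.0, 2.2]
grip_width: 0.415
```

```bash
python3 -c "
from h import *
go(.5998,-.1365,.076,1.5)"
```

```text
t 21.45 grasp [ 0.6012 -0.1362  0.0791] yaw 1.5 width 0.415 F [1.2 0.  2.2] q [ 0.84  0.52 -0.84  1.7   0.42  1.12 -1.67]
-> tx -0.0014 ty 0.0003 tz 0.0031 spin 0.0
```

step_arm --increments '[{"tx": 0, "ty": 0, "tz": 0.0015, "spin": 0, "claw": 0.2}, {"tx": -0.001, "ty": 0, "tz": 0.003, "spin": 0, "claw": 0.2}, {"tx": -0.002, "ty": 0, "tz": 0.0045, "spin": 0, "claw": 0.2}, {"tx": -0.003, "ty": 0, "tz": 0.0052, "spin": 0, "claw": 0.2}, {"tx": -0.004, "ty": 0, "tz": 0.0058, "spin": 0, "claw": 0.2}]'

```text
time: 21.87
position: [0.5984, -0.136, 0.2386]
tool_rot: [3.14, 0.042, 0.015]
ft_force: [6.5, -0.3, 5.8]
grip_width: 0.413
```

step_arm --increments '[{"tx": -0.001, "ty": 0, "tz": 0.0006, "spin": 0, "claw": 0.2}, {"tx": -0.002, "ty": 0, "tz": 0.0012, "spin": 0, "claw": 0.2}, {"tx": -0.003, "ty": 0, "tz": 0.0018, "spin": 0, "claw": 0.2}]'

```text
time: 22.12
position: [0.5957, -0.1361, 0.237]
tool_rot: [3.14, 0.042, 0.017]
ft_force: [5.6, -0.2, 4.9]
grip_width: 0.415
```

step_arm --increments '[{"tx": -0.001, "ty": 0, "tz": 0.0006, "spin": 0, "claw": 0.2}, {"tx": -0.002, "ty": 0, "tz": 0.0012, "spin": 0, "claw": 0.2}, {"tx": -0.002, "ty": 0, "tz": 0.0012, "spin": 0, "claw": 0.2}]'

```text
time: 22.37
position: [0.5935, -0.1362, 0.2357]
tool_rot: [3.14, 0.042, 0.016]
ft_force: [3.8, 0.3, 4.5]
grip_width: 0.414
```

step_arm --increments '[{"tx": 0.003, "ty": 0, "tz": -0.001, "spin": 0, "claw": 0.2}, {"tx": 0.003, "ty": 0, "tz": -0.001, "spin": 0, "claw": 0.43}, {"tx": 0.003, "ty": 0, "tz": -0.001, "spin": 0, "claw": 0.46}, {"tx": 0.003, "ty": 0, "tz": -0.001, "spin": 0, "claw": 0.5}, {"tx": 0.003, "ty": 0, "tz": -0.001, "spin": 0, "claw": 0.55}, {"tx": 0.003, "ty": 0, "tz": -0.001, "spin": 0, "claw": 0.6}, {"tx": 0.003, "ty": 0, "tz": -0.001, "spin": 0, "claw": 0.6}, {"tx": 0.003, "ty": 0, "tz": -0.001, "spin": 0, "claw": 0.6}]'

```text
time: 23.03
position: [0.5936, -0.1361, 0.2342]
tool_rot: [3.141, 0.042, -0.001]
ft_force: [0.0, 0.7, -0.2]
grip_width: 0.59
```

step_arm --increments '[{"tx": 0, "ty": 0, "tz": -0.005, "spin": 0, "claw": 0.62}, {"tx": 0, "ty": 0, "tz": -0.02, "spin": 0, "claw": 0.62}, {"tx": 0, "ty": 0, "tz": -0.05, "spin": 0, "claw": 0.62}, {"tx": 0, "ty": 0, "tz": -0.09, "spin": 0, "claw": 0.7}, {"tx": 0, "ty": 0, "tz": -0.12, "spin": 0, "claw": 0.8}, {"tx": 0, "ty": 0, "tz": -0.13, "spin": 0, "claw": 0.8}, {"tx": 0, "ty": 0, "tz": -0.13, "spin": 0, "claw": 0.8}, {"tx": 0, "ty": 0, "tz": -0.13, "spin": 0, "claw": 0.8}]'

```text
time: 23.7
position: [0.5936, -0.136, 0.3649]
tool_rot: [3.14, 0.042, 0.001]
ft_force: [-0.3, -0.8, -0.5]
grip_width: 0.789
```

```bash
cat >> h.py <<'E'
def rackcheck(p,uvs,o,yaw,L):
    """uvs: top-face low edge mid, top-face high edge mid, end-face bottom edge mid"""
    a=np.radians(yaw);u=np.array([np.cos(a),np.sin(a)]);v=np.array([-u[1],u[0]]);s,c=np.sin(np.radians(32)),np.cos(np.radians(32))
    for uv,l,Z in zip(uvs,(0,L,L),(.036,.036,0)):
        w=ray(p,uv,.022+l*s+Z*c)[0,:2]-o
        print("fwd err mm",round(1e3*(w@u-l*c+Z*s),1),"lat",round(1e3*(w@v),1))
E
python3 -c "
from h import *
p,im=wrist('w11',.07);np.savez('w11.npz',**p)
g=get_state();print(g['position'])"
```

```text
red [0, 70, 19, 24, 275] [ 7. 79.] [0.681  0.1113]
red [301, 135, 47, 36, 1597] [324. 152.] [ 0.6313 -0.1356]
red [62, 191, 51, 34, 248] [ 96. 211.] [0.5761 0.058 ]
red [0, 201, 40, 32, 281] [ 24. 218.] [0.5677 0.1206]
red [305, 231, 38, 4, 112] [323. 233.] [ 0.5615 -0.1373]
[ 0.59323717 -0.13624957  0.36346617]
```

View pics/w11.png

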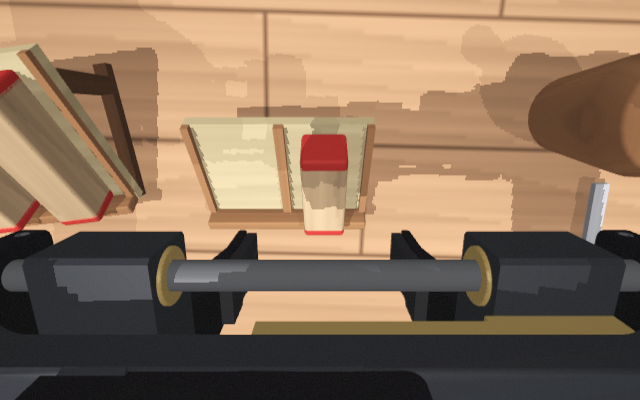

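```bash
python3 -c "
from h import *
p=np.load('w11.npz')
rackcheck(p,((324,235),(324,170),(324,135)),np.array([.5735,-.0995]),1.6,.09)
w=ray(p,((211,212),(362,214)),.039)[:,:2];print('lip in',w,w.mean(0))
go(.407,.2133,.2,91.9)"
```

```text
fwd err mm -2.5 lat -37.9
fwd err mm -9.9 lat -37.9
fwd err mm -5.6 lat -37.9
lip in [[ 0.5681547  -0.03005572]
 [ 0.57012596 -0.17375901]] [ 0.56914033 -0.10190737]
t 23.75 grasp [ 0.593  -0.1363  0.2   ] yaw 1.5 width 0.798 F [-0.7  0.1 -0.2] q [ 0.9   0.39 -0.9   1.59  0.31  1.32 -1.59]
-> tx -0.1767 ty -0.3544 tz 0.0002 spin 89.6
```

step_arm --increments '[{"tx": -0.02, "ty": -0.036, "tz": 0, "spin": -7, "claw": 0.8}, {"tx": -0.04, "ty": -0.072, "tz": 0, "spin": -14, "claw": 0.8}, {"tx": -0.06, "ty": -0.108, "tz": 0, "spin": -21, "claw": 0.8}, {"tx": -0.08, "ty": -0.144, "tz": 0, "spin": -28, "claw": 0.8}, {"tx": -0.1, "ty": -0.18, "tz": 0, "spin": -35, "claw": 0.8}, {"tx": -0.115, "ty": -0.216, "tz": 0, "spin": -42, "claw": 0.8}, {"tx": -0.13, "ty": -0.252, "tz": 0, "spin": -49, "claw": 0.8}, {"tx": -0.145, "ty": -0.285, "tz": 0, "spin": -56, "claw": 0.8}]'

```text
time: 24.42
position: [0.4394, 0.1462, 0.3625]
tool_rot: [-2.748, -1.519, 0.005]
ft_force: [0.1, -0.5, -0.0]
grip_width: 0.798
```

```bash
python3 -c "
from h import *
go(.407,.2133,.2,91.9)"
```

```text
t 24.42 grasp [0.4389 0.1462 0.199 ] yaw 57.9 width 0.798 F [ 0.1 -0.5 -0. ] q [ 0.95 -0.05 -1.28  1.92 -0.05  1.24 -0.87]
-> tx 0.0399 ty -0.0627 tz -0.0009 spin -34.0
```

step_arm --increments '[{"tx": 0.01, "ty": -0.015, "tz": 0, "spin": -7, "claw": 0.8}, {"tx": 0.02, "ty": -0.03, "tz": 0, "spin": -14, "claw": 0.8}, {"tx": 0.03, "ty": -0.045, "tz": 0, "spin": -21, "claw": 0.8}]'

```text
time: 24.67
position: [0.4181, 0.1947, 0.3628]
tool_rot: [-2.426, -1.995, 0.004]
ft_force: [-0.0, 0.8, -0.2]
grip_width: 0.798
```

```bash
python3 -c "
from h import *
go(.407,.2133,.2,91.9)"
```

```text
t 24.67 grasp [0.4177 0.1945 0.1993] yaw 78.9 width 0.798 F [-0.   0.8 -0.2] q [ 0.87 -0.06 -1.3   1.92 -0.06  1.24 -0.6 ]
-> tx 0.0164 ty -0.0141 tz -0.0007 spin -13.0
```

Joint 3 is settling near −1.30 (handled by the controller); continue.

step_arm --increments '[{"tx": 0.01, "ty": -0.008, "tz": 0, "spin": -6.5, "claw": 0.8}, {"tx": 0.016, "ty": -0.014, "tz": 0, "spin": -13, "claw": 0.8}, {"tx": 0.016, "ty": -0.014, "tz": 0, "spin": -13, "claw": 0.8}, {"tx": 0.016, "ty": -0.014, "tz": 0, "spin": -13, "claw": 0.8}, {"tx": 0.016, "ty": -0.014, "tz": 0, "spin": -13, "claw": 0.8}]'

```text
time: 25.08
position: [0.4089, 0.2118, 0.3636]
tool_rot: [-2.195, -2.246, 0.002]
ft_force: [-0.0, -0.9, -0.1]
grip_width: 0.803
```

```bash
python3 -c "
from h import *
blank('w12')"
```

```text
[304, 135, 39, 11, 170] [np.float64(323.2176470588235), np.int32(135)]
[306, 225, 37, 6, 157] [np.float64(323.88535031847135), np.int32(231)]
len 0.09169460550348783 c [0.40883995 0.21461928] yaw 91.75117252143349
t 25.13 grasp [0.4089 0.2118 0.2003] yaw 91.3 width 0.804 F [ 0.3 -0.3  1.3] q [ 0.82 -0.07 -1.29  1.92 -0.07  1.24 -0.42]
-> tx 0.0029 ty 0.0002 tz 0.1703 spin -0.4
```

step_arm --increments '[{"tx": 0.003, "ty": 0, "tz": 0.03, "spin": -0.4, "claw": 0.7}, {"tx": 0.003, "ty": 0, "tz": 0.07, "spin": -0.4, "claw": 0.7}, {"tx": 0.003, "ty": 0, "tz": 0.11, "spin": -0.4, "claw": 0.7}, {"tx": 0.003, "ty": 0, "tz": 0.14, "spin": -0.4, "claw": 0.7}, {"tx": 0.003, "ty": 0, "tz": 0.164, "spin": -0.4, "claw": 0.7}, {"tx": 0.003, "ty": 0, "tz": 0.169, "spin": -0.4, "claw": 0.6}, {"tx": 0.003, "ty": 0, "tz": 0.169, "spin": -0.4, "claw": 0.2}, {"tx": 0.003, "ty": 0, "tz": 0.169, "spin": -0.4, "claw": 0.2}]'

```text
time: 25.8
position: [0.4094, 0.216, 0.1961]
tool_rot: [-2.185, -2.257, -0.002]
ft_force: [1.3, 0.5, 0.4]
grip_width: 0.548
```

step_arm --increments '[{"tx": 0, "ty": 0, "tz": 0, "spin": 0, "claw": 0.2}, {"tx": 0, "ty": 0, "tz": 0, "spin": 0, "claw": 0.2}, {"tx": 0, "ty": 0, "tz": 0, "spin": 0, "claw": 0.2}, {"tx": 0, "ty": 0, "tz": 0, "spin": 0, "claw": 0.2}, {"tx": 0, "ty": 0, "tz": 0, "spin": 0, "claw": 0.2}, {"tx": 0, "ty": 0, "tz": 0, "spin": 0, "claw": 0.2}]'

```text
time: 26.3
position: [0.4098, 0.2161, 0.197]
tool_rot: [2.183, 2.256, 0.003]
ft_force: [-1.1, -1.4, 7.6]
grip_width: 0.411
```

```bash
python3 -c "
from h import *
go(.50,-.0,.17,1.6)"
```

```text
t 26.30 grasp [0.4103 0.2161 0.0335] yaw 91.9 width 0.411 F [-1.1 -1.4  7.6] q [ 0.51  0.36 -1.16  2.09  0.41  0.94 -0.84]
-> tx -0.2189 ty 0.0830 tz -0.1362 spin -89.7
```

step_arm --increments '[{"tx": 0, "ty": 0, "tz": -0.01, "spin": 0, "claw": 0.2}, {"tx": 0, "ty": 0, "tz": -0.04, "spin": 0, "claw": 0.2}, {"tx": 0, "ty": 0, "tz": -0.08, "spin": 0, "claw": 0.2}, {"tx": 0, "ty": 0, "tz": -0.12, "spin": 6, "claw": 0.2}, {"tx": -0.01, "ty": 0.007, "tz": -0.15, "spin": 13, "claw": 0.2}, {"tx": -0.035, "ty": 0.022, "tz": -0.155, "spin": 20, "claw": 0.2}, {"tx": -0.065, "ty": 0.041, "tz": -0.155, "spin": 27, "claw": 0.2}, {"tx": -0.095, "ty": 0.06, "tz": -0.155, "spin": 34, "claw": 0.2}]'

```text
time: 26.97
position: [0.4725, 0.1224, 0.3525]
tool_rot: [2.748, 1.511, 0.004]
ft_force: [0.9, 0.4, 0.2]
grip_width: 0.415
```

```bash
python3 -c "
from h import *
go(.6007,-.0617,.165,1.6)"
```

```text
t 26.97 grasp [0.4733 0.1218 0.189 ] yaw 57.6 width 0.415 F [0.9 0.4 0.2] q [ 0.87  0.11 -1.22  1.88  0.12  1.22 -0.96]
-> tx -0.0867 ty 0.2057 tz 0.0253 spin 56.0
```

step_arm --increments '[{"tx": -0.012, "ty": 0.03, "tz": 0, "spin": 7, "claw": 0.2}, {"tx": -0.025, "ty": 0.06, "tz": 0, "spin": 14, "claw": 0.2}, {"tx": -0.04, "ty": 0.095, "tz": 0, "spin": 21, "claw": 0.2}, {"tx": -0.055, "ty": 0.13, "tz": 0, "spin": 28, "claw": 0.2}, {"tx": -0.068, "ty": 0.16, "tz": 0, "spin": 35, "claw": 0.2}, {"tx": -0.08, "ty": 0.188, "tz": 0.005, "spin": 42, "claw": 0.2}, {"tx": -0.086, "ty": 0.204, "tz": 0.01, "spin": 49, "claw": 0.2}, {"tx": -0.087, "ty": 0.206, "tz": 0.02, "spin": 56, "claw": 0.2}]'

```text
time: 27.63
position: [0.6021, -0.0651, 0.3315]
tool_rot: [3.141, 0.033, 0.005]
ft_force: [0.2, -0.5, -0.7]
grip_width: 0.411
```

step_arm --increments '[{"tx": 0, "ty": 0, "tz": 0, "spin": 0, "claw": 0.2}, {"tx": 0, "ty": 0, "tz": 0, "spin": 0, "claw": 0.2}]'

```text
time: 27.8
position: [0.5998, -0.0598, 0.3307]
tool_rot: [-3.14, -0.059, 0.001]
ft_force: [0.4, -0.5, -0.6]
grip_width: 0.413
```

```bash
python3 -c "
from h import *
go(.6007,-.0617,.0785,1.6)
p,im=wrist('w13',.16)"
```

```text
t 27.80 grasp [ 0.5997 -0.0597  0.1672] yaw 2.1 width 0.413 F [ 0.4 -0.5 -0.6] q [ 0.76  0.39 -0.87  1.64  0.31  1.25 -1.71]
-> tx 0.0010 ty 0.0021 tz 0.0887 spin 0.5
red [7, 74, 90, 48, 2754] [52. 98.] [0.6706 0.0598]
red [406, 150, 64, 40, 2172] [436. 170.] [ 0.6457 -0.1093]
red [283, 166, 82, 31, 2356] [323. 181.] [ 0.6385 -0.0584]
red [167, 208, 10, 23, 91] [172. 220.] [0.6169 0.0125]
red [54, 216, 41, 37, 321] [ 79. 238.] [0.6064 0.0577]
```

step_arm --increments '[{"tx": 0.001, "ty": 0.002, "tz": 0.02, "spin": 0.5, "claw": 0.2}, {"tx": 0.001, "ty": 0.002, "tz": 0.04, "spin": 0.5, "claw": 0.2}, {"tx": 0.001, "ty": 0.002, "tz": 0.052, "spin": 0.5, "claw": 0.2}, {"tx": 0.001, "ty": 0.002, "tz": 0.059, "spin": 0.5, "claw": 0.2}, {"tx": 0.001, "ty": 0.002, "tz": 0.063, "spin": 0.5, "claw": 0.2}, {"tx": 0.001, "ty": 0.002, "tz": 0.067, "spin": 0.5, "claw": 0.2}, {"tx": 0.001, "ty": 0.002, "tz": 0.07, "spin": 0.5, "claw": 0.2}, {"tx": 0.001, "ty": 0.002, "tz": 0.073, "spin": 0.5, "claw": 0.2}]'

```text
time: 28.52
position: [0.6009, -0.0616, 0.2577]
tool_rot: [3.141, 0.04, -0.002]
ft_force: [-4.4, 0.4, 2.7]
grip_width: 0.411
```

step_arm --increments '[{"tx": 0, "ty": 0, "tz": 0.003, "spin": 0, "claw": 0.2}, {"tx": 0, "ty": 0, "tz": 0.006, "spin": 0, "claw": 0.2}, {"tx": 0, "ty": 0, "tz": 0.009, "spin": 0, "claw": 0.2}, {"tx": 0, "ty": 0, "tz": 0.012, "spin": 0, "claw": 0.2}, {"tx": 0, "ty": 0, "tz": 0.014, "spin": 0, "claw": 0.2}, {"tx": 0, "ty": 0, "tz": 0.015, "spin": 0, "claw": 0.2}, {"tx": 0, "ty": 0, "tz": 0.015, "spin": 0, "claw": 0.2}]'

```text
time: 29.1
position: [0.6016, -0.0622, 0.2422]
tool_rot: [-3.141, -0.039, -0.002]
ft_force: [-0.5, -0.2, -0.7]
grip_width: 0.416
```

```bash
python3 -c "
from h import *
go(.6007,-.0617,.0785,1.6)"
```

```text
t 29.10 grasp [ 0.6018 -0.0622  0.0787] yaw 1.4 width 0.416 F [-0.5 -0.2 -0.7] q [ 0.72  0.49 -0.82  1.72  0.39  1.1  -1.77]
-> tx -0.0011 ty -0.0006 tz 0.0002 spin -0.2
```

step_arm --increments '[{"tx": 0, "ty": 0, "tz": 0.001, "spin": 0, "claw": 0.2}, {"tx": 0, "ty": 0, "tz": 0.002, "spin": 0, "claw": 0.2}, {"tx": -0.001, "ty": 0, "tz": 0.0035, "spin": 0, "claw": 0.2}, {"tx": -0.002, "ty": 0, "tz": 0.0042, "spin": 0, "claw": 0.2}]'

```text
time: 29.43
position: [0.6005, -0.0621, 0.2395]
tool_rot: [3.141, 0.039, 0.006]
ft_force: [2.5, 0.0, 6.7]
grip_width: 0.413
```

step_arm --increments '[{"tx": -0.001, "ty": 0, "tz": 0.0006, "spin": 0, "claw": 0.2}, {"tx": -0.002, "ty": 0, "tz": 0.0012, "spin": 0, "claw": 0.2}, {"tx": -0.003, "ty": 0, "tz": 0.0018, "spin": 0, "claw": 0.2}]'

```text
time: 29.68
position: [0.5988, -0.0621, 0.2388]
tool_rot: [3.141, 0.039, 0.015]
ft_force: [5.9, 0.8, 5.4]
grip_width: 0.412
```

step_arm --increments '[{"tx": -0.001, "ty": 0, "tz": 0.0006, "spin": 0, "claw": 0.2}, {"tx": -0.002, "ty": 0, "tz": 0.0012, "spin": 0, "claw": 0.2}, {"tx": -0.003, "ty": 0, "tz": 0.0018, "spin": 0, "claw": 0.2}]'

```text
time: 29.93
position: [0.5962, -0.0622, 0.2372]
tool_rot: [3.141, 0.039, 0.016]
ft_force: [5.5, 0.5, 5.4]
grip_width: 0.416
```

step_arm --increments '[{"tx": 0.003, "ty": 0, "tz": -0.001, "spin": 0, "claw": 0.2}, {"tx": 0.003, "ty": 0, "tz": -0.001, "spin": 0, "claw": 0.43}, {"tx": 0.003, "ty": 0, "tz": -0.001, "spin": 0, "claw": 0.46}, {"tx": 0.003, "ty": 0, "tz": -0.001, "spin": 0, "claw": 0.5}, {"tx": 0.003, "ty": 0, "tz": -0.001, "spin": 0, "claw": 0.55}, {"tx": 0.003, "ty": 0, "tz": -0.001, "spin": 0, "claw": 0.6}, {"tx": 0.003, "ty": 0, "tz": -0.001, "spin": 0, "claw": 0.6}, {"tx": 0.003, "ty": 0, "tz": -0.001, "spin": 0, "claw": 0.6}]'

```text
time: 30.6
position: [0.5962, -0.0624, 0.2353]
tool_rot: [3.141, 0.039, -0.001]
ft_force: [-0.5, 0.1, -0.3]
grip_width: 0.588
```

step_arm --increments '[{"tx": 0, "ty": 0, "tz": -0.005, "spin": 0, "claw": 0.62}, {"tx": 0, "ty": 0, "tz": -0.02, "spin": 0, "claw": 0.62}, {"tx": 0, "ty": 0, "tz": -0.05, "spin": 0, "claw": 0.62}, {"tx": 0, "ty": 0, "tz": -0.09, "spin": 0, "claw": 0.7}, {"tx": -0.02, "ty": 0, "tz": -0.13, "spin": 0, "claw": 0.8}, {"tx": -0.05, "ty": 0.01, "tz": -0.16, "spin": 0, "claw": 0.8}, {"tx": -0.08, "ty": 0.04, "tz": -0.18, "spin": 0, "claw": 0.8}, {"tx": -0.1, "ty": 0.08, "tz": -0.19, "spin": 0, "claw": 0.8}]'

```text
time: 31.27
position: [0.5039, -0.1297, 0.4266]
tool_rot: [3.139, 0.051, 0.007]
ft_force: [1.3, -0.4, -1.5]
grip_width: 0.788
```

step_arm --increments '[{"tx": -0.01, "ty": 0.04, "tz": 0, "spin": 0, "claw": 0.8}, {"tx": -0.02, "ty": 0.08, "tz": 0, "spin": 0, "claw": 0.8}, {"tx": -0.03, "ty": 0.12, "tz": 0, "spin": 0, "claw": 0.8}, {"tx": -0.04, "ty": 0.16, "tz": 0, "spin": 0, "claw": 0.8}, {"tx": -0.05, "ty": 0.19, "tz": 0, "spin": 0, "claw": 0.8}, {"tx": -0.06, "ty": 0.22, "tz": 0, "spin": 0, "claw": 0.8}, {"tx": -0.06, "ty": 0.22, "tz": 0, "spin": 0, "claw": 0.8}, {"tx": -0.06, "ty": 0.22, "tz": 0, "spin": 0, "claw": 0.8}]'

```text
time: 31.93
position: [0.4487, -0.3571, 0.423]
tool_rot: [3.141, 0.033, 0.001]
ft_force: [0.8, 1.0, -1.4]
grip_width: 0.801
```

```bash
python3 -c "
from h import *
print(get_state()['position'],get_state()['joint_positions'].round(2))
s=imaging.get_image('scene');t=imaging.get_image('top');cv2.imwrite('pics/sf.png',s);cv2.imwrite('pics/tf.png',t)
c=np.zeros((600,800,3),np.uint8)
a=cv2.resize(s[140:280,240:420],None,fx=2.2,fy=2.2,interpolation=2);b=cv2.resize(t[130:220,240:430],None,fx=3,fy=3,interpolation=2)
c[:a.shape[0],:a.shape[1]]=a;c[310:310+b.shape[0],:b.shape[1]]=b;c[:250,400:800]=cv2.resize(s,(400,250));cv2.imwrite('pics/cf.png',c)"
```

```text
[ 0.44869946 -0.357094    0.42300569] [ 1.26  0.21 -0.73  1.6   0.14  1.38 -1.03]
```

View pics/cf.png

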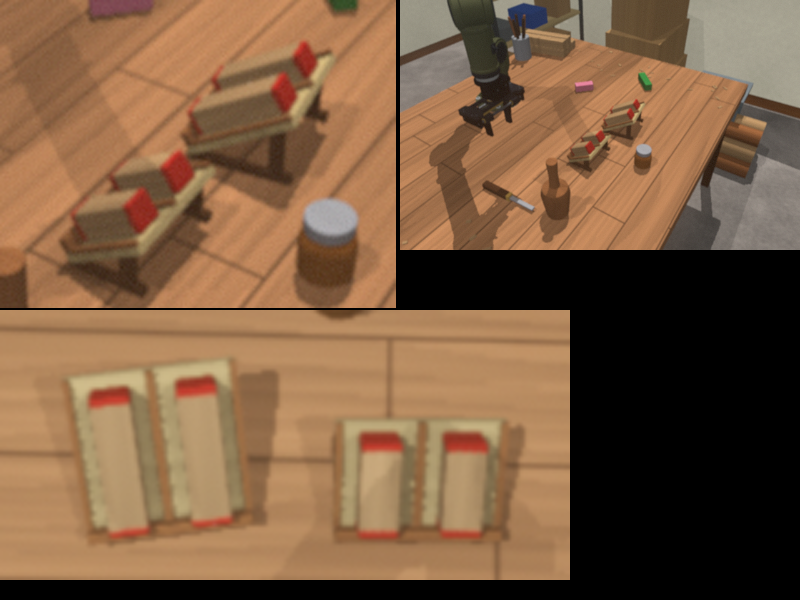

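Run:
```python
from h import *
t=cv2.imread('pics/tf.png');p=imaging.camera_params('top')
K=p["intrinsics"];T=p["camera_from_world"];R=T[:3,:3];C=-R.T@T[:3,3];s,c=np.sin(np.radians(32)),np.cos(np.radians(32))
def loc(uv,o,yaw):
    a=np.radians(yaw);B=np.array([[np.cos(a)*c,np.sin(a)*c,s],[-np.sin(a),np.cos(a),0],[-np.cos(a)*s,-np.sin(a)*s,c]])
    d=R.T@np.linalg.inv(K)@[*uv,1];P=np.array([*o,.022]);k=(B[2]@(P-C))/(B[2]@d);return (B@(C+k*d-P)*1e3).round(1)
up=cv2.resize(t,None,fx=4,fy=4,interpolation=cv2.INTER_CUBIC)
n,l,st,ce=cv2.connectedComponentsWithStats(reds(up))
for i in range(1,n):
    if st[i,4]<60: continue
    u,v=ce[i]/4
    y,x=np.where(l==i)
    for k,o,yaw in(("L",(.575,.124),8.8),("S",(.574,-.0995),1.6)):
        q=loc((u,v),o,yaw)
        if abs(q[1])<80 and -60<q[0]<160:
            e=loc(((x.mean()+.5)/4-.5,y.min()/4),o,yaw); f=loc((u,y.max()/4),o,yaw); print(k,"red top edge",e,"bottom",f,"px",round(u),y.min()/4,y.max()/4)
for n_,uv,o,yaw in(("L",(294-1,250.),0,0),):pass
print("floor upper edges L",loc((277,151.5-1),(.575,.124),8.8),loc((304,148-1),(.575,.124),8.8),"S",loc((366,166-.5+4),(.574,-.0995),1.6))
```

```text
L red top edge [120.6 -38.3   0. ] bottom [105.5 -37.4   0. ] px 305 152.75 158.25
L red top edge [120.3  38.3   0. ] bottom [105.9  39.5   0. ] px 276 156.5 161.75
S red top edge [78.8 34.3 -0. ] bottom [65.3 32.8  0. ] px 367 171.75 176.5
S red top edge [ 78.5 -41.1   0. ] bottom [ 64.3 -43.1  -0. ] px 395 171.75 176.75
L red top edge [-15.6 -44.5   0. ] bottom [-19.5 -45.1   0. ] px 314 199.75 201.0
L red top edge [-16.3 -27.5   0. ] bottom [-19.4 -28.1  -0. ] px 308 200.75 201.75
L red top edge [-14.6  38.8   0. ] bottom [-19.9  38.5  -0. ] px 284 203.25 205.0
S red top edge [-16.2 -39.8  -0. ] bottom [-19.2 -41.   -0. ] px 392 204.25 205.25
S red top edge [-16.6  33.2  -0. ] bottom [-19.7  32.    0. ] px 366 204.5 205.5
floor upper edges L [136.1  33.3  -0. ] [136.3 -37.9   0. ] S [85.1 35.9  0. ]
```

Run:
```python
from h import *
p=imaging.camera_params('top')
def pr(o,yaw,X):
    a=np.radians(yaw);s,c=np.sin(np.radians(32)),np.cos(np.radians(32));B=np.array([[np.cos(a)*c,np.sin(a)*c,s],[-np.sin(a),np.cos(a),0],[-np.cos(a)*s,-np.sin(a)*s,c]])
    q=p["camera_from_world"]@np.r_[np.array([*o,.022])+B.T@X,1];q=p["intrinsics"]@q[:3];return (q[:2]/q[2]).round(1)
for n,o,yaw,L,F in(("L",(.575,.124),8.8,.13,.14),("S",(.574,-.0995),1.6,.09,.098)):
  for y in(.037,-.037):
    print(n,y,"end bottom",pr(o,yaw,[L,y,0]),"end top",pr(o,yaw,[L,y,.036]),"low top",pr(o,yaw,[0,y,.036]),"floor end",pr(o,yaw,[F,y,0]),"lip outer",pr(o,yaw,[-.01,y,.02]))
t=cv2.imread('pics/tf.png')
for c in(276,285,367,394): print(c,t[144:180,c].tolist() if c in(367,) else '')
print([t[196:212,367].tolist()])
```

```text
L 0.037 end bottom [276.  152.9] end top [275.6 156.9] low top [283.  203.5] floor end [275.4 149.2] lip outer [283.6 204.5]
L -0.037 end bottom [304.  149.4] end top [304.4 153.3] low top [310.5 199.9] floor end [303.5 145.7] lip outer [310.7 201. ]
S 0.037 end bottom [365.7 167.7] end top [367.  172.2] low top [365.7 204.1] floor end [365.8 164.9] lip outer [364.9 205.2]
S -0.037 end bottom [393.4 167.6] end top [395.6 172.1] low top [393.3 204. ] floor end [393.6 164.8] lip outer [392.2 205.1]
276 
285 
367 [[98, 140, 186], [97, 141, 185], [97, 141, 186], [98, 142, 187], [100, 143, 187], [97, 140, 184], [94, 135, 179], [91, 133, 176], [92, 133, 177], [95, 136, 180], [97, 140, 184], [99, 143, 187], [100, 143, 188], [99, 143, 187], [98, 141, 185], [95, 136, 181], [93, 134, 179], [95, 137, 181], [96, 139, 183], [97, 140, 184], [94, 135, 179], [90, 131, 171], [99, 140, 168], [116, 160, 181], [123, 168, 188], [118, 163, 187], [88, 125, 171], [50, 74, 152], [38, 54, 148], [38, 54, 152], [39, 55, 168], [45, 62, 190], [66, 91, 195], [101, 139, 197], [120, 163, 199], [124, 168, 199]]
394 
[[[108, 149, 179], [107, 148, 179], [108, 148, 179], [109, 149, 179], [108, 148, 179], [107, 148, 178], [103, 142, 180], [83, 116, 184], [58, 80, 181], [44, 66, 168], [55, 84, 147], [71, 104, 146], [81, 118, 160], [84, 123, 165], [85, 124, 166], [88, 125, 168]]]
```

```bash
python3 -c "
from bench import workorder,get_state
print(get_state()['time'],workorder.close_job())"
```

```text
the job is handed in; nothing more can be done
32.0333 None
```

The job was handed in at 32.0 s of the 72 s allowed. The two long blanks are in the long rack and the two short ones in the short rack, one to a lane.

**How I placed them:** The tool cannot tilt, so I gripped each blank lightly (6 N) above its centre. I lowered it until its upper end met the floor and pressed gently so it turned in the pads to the slope. Then I drew it down to the lip, where the force rose by about 5–6 N, and opened the fingers slowly.

**Last checks:**
- **Position:** In the final top and side views all four blanks lie flat and straight. In the top view the low ends are at the lip, and the blanks sit within about 5 mm of their lane centres.
- **Surroundings:** The mallet, wax jar and gouge look untouched. The gripper was clear, reading only about 1.5 N on each axis, which is noise.

**What went wrong or disagreed:**
- **First grasp:** I lifted before the fingers had closed, so the first attempt came up empty. I repeated it without disturbing the blank.
- **Upper ends:** In the final top view the upper ends of the blanks measured about 10 mm lower on the slope than expected. After removing a 1-pixel image offset, blur and the wax edge, about 1.5 px (4 mm) is left on the short blank I checked closely. I took that as within measuring error, because the low ends and lip contacts agreed.
- **Pictures:** I viewed 12, two more than the budget of 10.

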